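# Get the Morse key out from behind the batteries

### The arm

A 7-joint arm with a two-finger parallel gripper is mounted at the origin on the work surface. World frame = base frame: x ahead of the robot, y to its left, z up, the work surface at z = 0. Lengths are in m, angles in rad, forces in N, time in s.
With the tool pointing down it reaches from about 0.425 to 0.875 m from the base axis. Payload 4.7 kg.
Tool frame: the origin (TCP) lies at the very end of the fingers, on their centre line; the grasp point (between the pads) lies behind it (ctrl.tcp_to_grasp is the z of the grasp point in the tool frame, in m); z points along the fingers, y is the line along which they close (so a half turn about z gives the same grasp; the last joint's range is limited). The gripper opens to 87 mm and grips with 3 to 60 N. Pads are 19 mm wide; open, the fingers measure 117 mm over their backs; the gripper's body (75 mm by 190 mm) begins 51 mm behind the grasp point.
Start: joints at [1.254, 0.321, -0.07, 1.45, 0.023, 1.371, -0.057], TCP at [0.211, -0.615, 0.223] pointing down, gripper open.
Joint ranges: [-2.86, 2.86], [-0.3, 2.09], [-1.38, 1.24], [0.06, 2.45], [-1.56, 4.7], [0.09, 2.05], [-2.69, 2.69]. Speed limits (rad/s): [2.57, 2.57, 3.14, 3.14, 3.14, 3.14, 3.14].

### API

Orientations are given as a rotation vector (axis times angle).
In Python, from bench import ctrl gives the robot as it stands.
- The arm moves only by the tool step_arm, never from a script. Its argument "targets" is a list of rows, each a list of 7 numbers: the shift along the world's x, y, z in cm, then the turn, a rotation vector about the world's x, y, z in degrees, then the opening, from 0 (shut) to 1 (fully open). A call has exactly 5 rows; each row shifts and turns the commanded pose from where the row before left it; what a row does not reach is not made up. A row lasts 1/12 s, in which the tool goes at most 41.7 mm and 7.16 degrees, less where a joint would pass 70% of its speed; a pose out of reach is approached as far as the arm can. A call with a gripper value outside its range is refused whole. The fingers move at their own pace and stop on an object; "force" is the grip in N (left out, the last holds). Time passes only in rows, so rows that do not move let the fingers close, or fill a call up. It gives the time, the measured TCP pose, the force, the opening and the grip force at its end, in the units of the state.
- ctrl.get_state(): the state, without advancing time (a new reading comes with each control period).
- ctrl.get_image(name): name is "scene" or "top" or "wrist"; returns (picture, depth): 400x640x3 uint8, red, green, blue; 400x640 float32, m along the optical axis (not along the pixel's ray), 0 where there is no reading.
- ctrl.camera_params(name): a dict with "intrinsics" (3x3 intrinsics, pixels), "distortion" ([k1, k2, p1, p2, k3] as OpenCV has them; the pictures are not rectified), "rvec" (rotation vector, rad) and "tvec" (3), from world to camera coordinates, as OpenCV has them; the wrist camera has in their place "hand_eye" (4x4, takes a point from camera to tool coordinates, whose origin is the TCP and whose axes are the flange's). Camera axes: x right, y down, z forward; pixel columns grow to the right and rows downward; lengths in m; the calibration is good to about 2 mm. A picture is of the moment at which its call begins: read the wrist's pose just before it. camera_params takes no time and is no camera call.
- ctrl.close_job(): hands the job in; it is judged then, once.
The state is a dict: "time": time; "joint_positions": joint angles; "qd": joint speeds; "joint_torque": joint torques, N m; "position": TCP position; "tool_rot": TCP orientation; "ft_force": force on the tool from outside, world axes, zero at the start; "torque": the same for the moment, N m; "grip_width": opening from 0.0 (shut) to 1.0 (fully open); "grip_force": force on a finger pad.
Only numpy, scipy, OpenCV 4.12 (cv2) and the standard library are available. Lean on these libraries where they do the work, as an engineer would, in place of code of your own. Each camera call takes 0.05 s, during which the arm holds its last target. There are 200 camera calls.

### The job

At this field radio post, three spare batteries stand in their charging docks and block the way to the Morse key behind them: stand all three upright inside the side tray, and only then fetch the key and set it in the middle of the cork mat, its long side along the mat's long side. Once the key is on the mat, put every battery back upright and fully down in its own dock: round in the round dock, square in the square one, oblong in the oblong one. Do not knock a battery or the key over, and leave the brown bottle standing where it is.

Things in the scene. Friction and masses are not known exactly. Their poses are not given: they have to be found in the camera images.
- batt_round: Round battery: upright aluminium cylinder with black cap, diameter 50, height 100 (plus two 3 mm brass terminals on top). About 0.4 kg. Origin: centre of its underside, z up.
- batt_square: Square battery: upright aluminium block with black cap, 46 x 46, height 95 (plus two 3 mm brass terminals). About 0.4 kg. Origin: centre of its underside, z up, x and y along its sides.
- batt_oblong: Oblong battery: upright aluminium block with black cap, 36 along its x by 64 along its y, height 104 (plus two 3 mm brass terminals). About 0.4 kg. Origin: centre of its underside, z up.
- key: Morse key behind the row of batteries: dark wooden base 52 along its x by 100 along its y by 18 thick; brass lever, posts and black finger knob (at +y) on top, 43 high in all, within 17 mm of its lengthwise centre line, so grip the base across its 52 mm. About 0.4 kg, rigid. Origin: centre of the base's underside, z up. It stands on the 8 mm plywood board.
- dock_round: Dock of the round battery: black round dish, outer diameter 74, inner 66, floor 4 thick, rim 14 high. Fixed. Origin: centre of its underside, which lies 8 mm above the table on a plywood board.
- dock_square: Dock of the square battery: black square dish, outer 70 x 70, inner 62 x 62, floor 4 thick, rim 14 high. x and y along its sides. Fixed. Origin: centre of its underside, which lies 8 mm above the table on a plywood board.
- dock_oblong: Dock of the oblong battery: black oblong dish, outer 60 along its x by 88 along its y, inner 52 x 80, floor 4 thick, rim 14 high. Fixed. Origin: centre of its underside, which lies 8 mm above the table on a plywood board.
- side_tray: Side tray: empty bare aluminium tray, outer 250 along its x by 180 along its y, walls 4 thick and 12 high, floor 4 thick. Fixed on the table, left or right of the docks. Origin: centre of its underside. Room for three batteries with space for fingers, for instance at (60, 45), (60, -45) and (-60, 0) mm in its own x, y.
- key_mat: Brown cork mat for the Morse key, 75 along its x by 130 along its y, 4 thick. Fixed on the table, on the other side from the tray. Origin: centre of its underside.
- bottle: Loose brown glass bottle with a cork, diameter 54, 160 high, a bystander at the back. Origin: centre of its underside. Leave it alone.
Things that resemble listed ones, but are neither listed nor needed, are in the scene too. Of the things shaped like the key_mat, the brown one is meant.

How it is judged:
By the outcome, as a careful person would: the job done as asked, in the order asked, and still so for the second after the job is handed in, with the robot touching nothing.
It also fails if it takes over 144 s, if anything falls off the work surface, if the arm or the gripper's body presses on something with over 40 N, if the wrist force passes 120 N, or if a joint passes its speed limit or range.

## Working session

There is one attempt and no reset: what is moved stays moved. The work goes in short steps, Python scripts to look and compute and a tool call to move; the robot and the scene stay as the last step left them, time stands still between calls to the robot, and variables do not carry over. Pictures are saved under pics/ and viewed, at most 14 in all, crops included, and the job is handed in when it is done.

Besides the shell and the picture viewer there is one more tool, called after "Call:" as name(argument=value, ...), one argument or row to a line, values as JSON. step_arm: Moves the arm, as the interface text tells. Its arguments: {"type":"object","properties":{"targets":{"type":"array"},"force":{"type":"number"}},"required":["targets"]}

```bash
ls; mkdir -p pics; cat > h.py <<'E'
import numpy as np, cv2
from bench import ctrl
from scipy.spatial.transform import Rotation as R
def cloud(name):
    s=ctrl.get_state(); p=ctrl.camera_params(name); im,d=ctrl.get_image(name)
    K=np.array(p["intrinsics"],float); D=np.array(p["distortion"],float)
    v,u=np.mgrid[0:400,0:640]
    n=cv2.undistortPoints(np.stack([u,v],-1).reshape(-1,1,2).astype(float),K,D).reshape(400,640,2)
    c=np.dstack([n[...,0]*d,n[...,1]*d,d]).astype(float)
    if name=="wrist":
        H=np.array(p["hand_eye"]); c=c@H[:3,:3].T+H[:3,3]
        w=c@R.from_rotvec(s["tool_rot"]).as_matrix().T+np.array(s["position"])
    else:
        w=(c-np.array(p["tvec"]).ravel())@R.from_rotvec(np.array(p["rvec"]).ravel()).as_matrix()
    w[d==0]=np.nan
    return im,w
def save(im,f): cv2.imwrite("pics/"+f,im[...,::-1])
E
python3 - <<'E'
from h import *
for n in("top","scene"):
    im,w=cloud(n); save(im,n+"0.png"); np.savez(n+"0.npz",im=im,w=w)
print(ctrl.get_state(), ctrl.tcp_to_grasp)
E
```

```text
pics
{'time': 0.1, 'joint_positions': array([ 1.25409924,  0.32178366, -0.07007698,  1.451536  ,  0.0226123 ,
        1.37079657, -0.05686928]), 'qd': array([ 1.71112104e-03, -4.70245992e-04, -1.90102884e-04, -2.97627276e-03,
       -4.13424990e-04, -2.01102204e-04, -1.90374444e-05]), 'joint_torque': array([-5.85068465e-04, -4.92571807e+01, -4.06141123e-01, -3.13399351e+01,
       -6.42345124e-02,  3.95269110e-02,  1.18883095e-04]), 'position': array([ 0.21090521, -0.61431686,  0.22155677]), 'tool_rot': array([-3.09703556e+00, -5.17052808e-01,  6.12633622e-04]), 'ft_force': array([-0.48468515,  0.03337858, -0.00233817]), 'torque': array([0.06407014, 0.04203558, 0.02568701]), 'grip_force': 0.0, 'grip_width': 1.0010619625573243} -0.0187
```

View pics/top0.png

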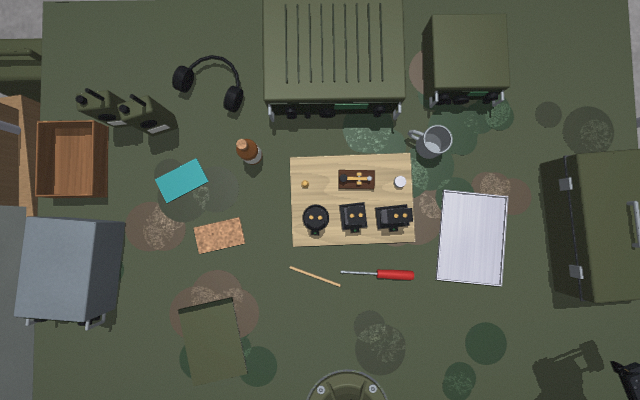

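View pics/scene0.png

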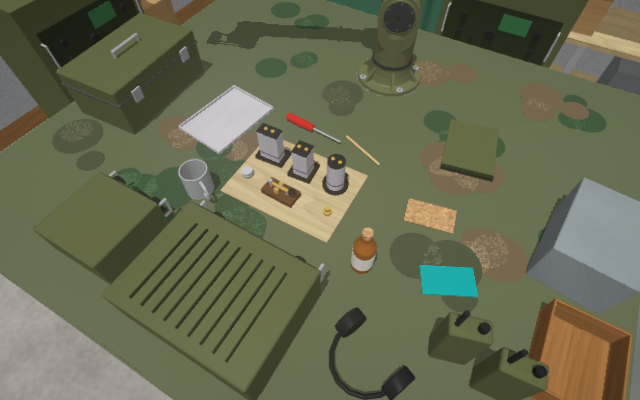

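The top view shows round, square and oblong batteries at px (316,217), (353,216) and (394,217). The key is at (357,180), the tray at (473,238), the cork mat at (219,235) and the bottle at (249,150). The teal mat at (181,180) is a decoy. Next I'll measure positions.

```bash
python3 - <<'E'
from h import *
z=np.load("top0.npz"); im,w=z["im"].astype(int),z["w"]
zs=np.load("scene0.npz"); ims,ws=zs["im"].astype(int),zs["w"]
def rect(P,n):
    P=P[:,:2].astype(np.float32); r=cv2.minAreaRect(P*1000); print(n,len(P),np.round(r[0],1),np.round(r[1],1),round(r[2],1))
    b=cv2.boxPoints(r); 
def box(W,u0,u1,v0,v1):
    m=np.zeros(W.shape[:2],bool); m[v0:v1,u0:u1]=1; return m
Z=w[...,2]
for n,b in dict(round=(296,335,195,240),square=(336,372,195,240),oblong=(373,416,195,240)).items():
    m=box(w,*b); zz=Z[m]; top=np.nanpercentile(zz,98); print(n,"top",top)
    rect(w[m&(Z>top-.006)],n+" top")
    dk=m&(im.sum(-1)<150)&(Z>.012)&(Z<.03); rect(w[dk],n+" dock")
m=box(w,335,380,165,195); rect(w[m&(Z>.019)&(Z<.03)],"key base"); rect(w[m&(Z>.034)],"key top"); print(np.nanmax(Z[m]))
k=m&(Z>.04); print("key high", w[k].mean(0))
t=box(w,425,520,180,295)&(Z<.03)&(im.min(-1)>130); rect(w[t],"tray")
mm=box(w,185,255,210,260)&(im[...,0]>im[...,2]+40); rect(w[mm],"mat"); print(np.nanmedian(Z[mm]))
b=box(w,230,270,130,170)&(Z>.05); rect(w[b],"bottle"); print(np.nanmax(Z[b]),w[b&(Z>.14)].mean(0))
# scene cam
Zs=ws[...,2]
for n,b in dict(round=(322,350,145,195),square=(288,318,135,180),oblong=(252,287,120,165)).items():
    m=box(ws,*b); top=np.nanpercentile(Zs[m],98); rect(ws[m&(Zs>top-.005)],n+" scene top %.3f"%top)
m=box(ws,180,275,85,155)&(Zs<.025)&(ims.min(-1)>120)&(Zs>-.01);rect(ws[m],"tray scene")
m=box(ws,400,460,195,235)&(ims[...,0]>ims[...,2]+40);rect(ws[m],"mat scene")
big=cv2.resize(z["im"][140:300,280:520],None,fx=3.3,fy=3.3,interpolation=cv2.INTER_CUBIC); save(big,"crop1.png")
E
```

```text
round top 0.11468120239510651
round top 296 [531.2  74.5] [45.1 45.1] 89.1
round dock 166 [527.7  72.1] [77.3 68.5] 29.7
square top 0.11023280748999396
square top 311 [534.  -27.2] [44.7 44.8] 3.5
square dock 162 [528.  -29.3] [78.4 66.5] 5.7
oblong top 0.11896297622935798
oblong top 353 [ 531.9 -136.7] [63.4 34.9] 89.1
oblong dock 206 [ 524.2 -134.8] [68.6 86.4] 4.8
key base 510 [634.2 -39.2] [99.8 50.3] 88.9
key top 162 [636.5 -34.2] [85.4 33.1] 79.7
0.05493352515312692
key high [ 0.63468912 -0.03050302  0.04667922]
tray 5701 [ 468.2 -362.3] [189.7 252.3] 83.5
mat 1273 [487.6 343.4] [ 75.  131.1] 12.0
0.00443901217330389
bottle 443 [707.5 246.1] [47.9 53.3] 37.8
0.16418722073859568 [0.70879361 0.2472243  0.1591998 ]
round scene top 0.114 220 [534.4  75.8] [49.1 47.9] 86.2
square scene top 0.109 220 [536.8 -25.9] [49.3 46.6] 2.2
oblong scene top 0.117 233 [ 533.9 -135. ] [37.9 64. ] 2.2
tray scene 3346 [ 468.9 -304.7] [315.  266.1] 82.9
mat scene 1208 [488.6 345.7] [ 79.5 132.1] 12.0
```

View pics/crop1.png

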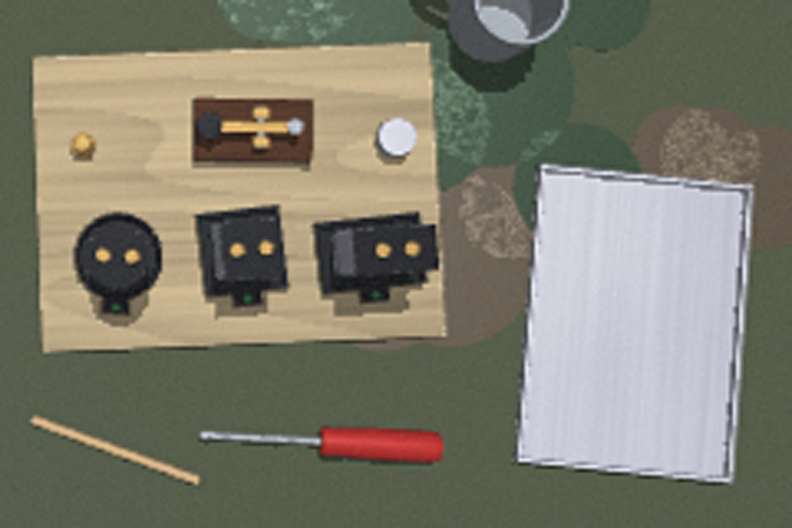

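The crop shows each battery in its dish with an LED tab on the near side, and the key with its knob on the left (+y). The tray lies to the right with nearly parallel sides. I'll move the wrist camera over the row.

Call:
step_arm(
  targets=[
    [2.1, 3.2, 0.6, 0, 0, 4.8, 1],
    [2.1, 3.2, 0.6, 0, 0, 4.8, 1],
    [2.1, 3.2, 0.6, 0, 0, 4.8, 1],
    [2.1, 3.2, 0.6, 0, 0, 4.8, 1],
    [2.1, 3.2, 0.6, 0, 0, 4.8, 1],
  ],
  force=40,
)

```text
time: 0.52
position: [0.3166, -0.4529, 0.2524]
tool_rot: [-2.921, -1.156, 0.001]
ft_force: [0.6, 0.7, -1.2]
grip_width: 1.001
grip_force: 0.0
```

Call:
step_arm(
  targets=[
    [2.1, 3.2, 0.6, 0, 0, 4.8, 1],
    [2.1, 3.2, 0.6, 0, 0, 4.8, 1],
    [2.1, 3.2, 0.6, 0, 0, 4.8, 1],
    [2.1, 3.2, 0.6, 0, 0, 4.8, 1],
    [2.1, 3.2, 0.6, 0, 0, 4.8, 1],
  ],
)

```text
time: 0.93
position: [0.4216, -0.293, 0.2827]
tool_rot: [-2.617, -1.738, 0.001]
ft_force: [0.1, -0.3, 0.0]
grip_width: 0.997
grip_force: 0.0
```

Call:
step_arm(
  targets=[
    [2.1, 3.2, 0.6, 0, 0, 4.8, 1],
    [2.1, 3.2, 0.6, 0, 0, 4.8, 1],
    [2.1, 3.2, 0.6, 0, 0, 4.8, 1],
    [2.1, 3.2, 0.6, 0, 0, 4.8, 1],
    [0, 0, 0, 0, 0, 0, 1],
  ],
)

```text
time: 1.35
position: [0.5093, -0.1573, 0.3079]
tool_rot: [2.277, 2.164, 0.009]
ft_force: [-0.2, 1.1, 1.4]
grip_width: 1.003
grip_force: 0.0
```

```bash
cat >> h.py <<'E'
def st():
    s=ctrl.get_state(); m=R.from_rotvec(s["tool_rot"]).as_matrix()
    print("t %.2f"%s["time"],"tcp",np.round(np.array(s["position"])*1000,1),"close yaw %.1f"%np.degrees(np.arctan2(m[1,1],m[0,1])),"tilt",np.round(m[:2,2],3),"f",np.round(s["ft_force"],1),"w %.3f g %.1f"%(s["grip_width"],s["grip_force"]), np.round(s["joint_positions"],2)); return s,m
def rect(P,n):
    r=cv2.minAreaRect(P[:,:2].astype(np.float32)*1000); a=r[2]%90
    print(n,len(P),"c",np.round(r[0],1),"s",np.round(r[1],1),"a %.1f"%r[2]); return r
E
python3 - <<'E'
from h import *
st(); print(np.round(ctrl.camera_params("wrist")["hand_eye"],3).tolist())
im,w=cloud("wrist"); save(im,"w1.png"); np.savez("w1.npz",im=im,w=w)
z=np.load("top0.npz"); im,w=z["im"].astype(int),z["w"]
# tray corners via mask contour
m=np.zeros((400,640),np.uint8); m[180:295,428:518]=1
m&=((im.min(-1)>120)).astype(np.uint8); m=cv2.morphologyEx(m,cv2.MORPH_OPEN,np.ones((3,3)))
c=max(cv2.findContours(m,0,2)[0],key=cv2.contourArea); r=cv2.minAreaRect(c); b=cv2.boxPoints(r).round().astype(int); print(b.tolist(), w[b[:,1],b[:,0]].round(3).tolist())
P=w[m>0]; q=P[(P[:,2]<.009)]; rect(q,"floor"); rect(P[P[:,2]>.009],"rim")
E
```

```text
t 1.35 tcp [ 509.3 -157.3  307.9] close yaw -2.9 tilt [0.004 0.004] f [-0.2  1.1  1.4] w 1.003 g 0.0 [ 0.78  0.07 -0.56  1.59  0.03  1.49  0.18]
[[-0.001, -0.967, -0.254, 0.07], [1.0, -0.001, 0.001, -0.0], [-0.001, -0.254, 0.967, -0.163], [0.0, 0.0, 0.0, 1.0]]
[[436, 280], [444, 190], [508, 195], [501, 286]] [[0.35, -0.258, -0.002], [0.6, -0.285, 0.011], [0.583, -0.469, 0.001], [0.33, -0.438, -0.001]]
floor 5261 c [ 468.1 -359.7] s [180.2 249.9] a 83.5
rim 329 c [ 467.3 -357.1] s [181.3 249.6] a 83.0
```

View pics/w1.png

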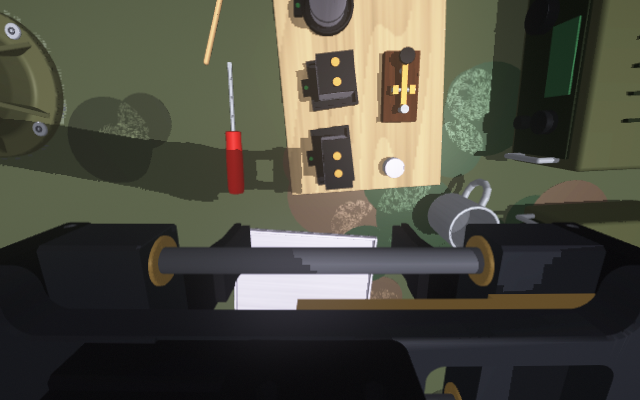

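The wrist view, with image up = +y, shows the round battery at (325,10), square at (333,78), oblong at (331,157) and key at (402,87). I'll take measurements from its depth.

```bash
python3 - <<'E'
from h import *
z=np.load("w1.npz"); im,w=z["im"].astype(int),z["w"]; Z=w[...,2]
def box(u0,u1,v0,v1):
    m=np.zeros(Z.shape,bool); m[v0:v1,u0:u1]=1; return m
for n,b in dict(round=(290,365,0,40),square=(295,365,45,115),oblong=(295,365,120,195)).items():
    m=box(*b); t=np.nanpercentile(Z[m],97); rect(w[m&(abs(Z-t)<.005)],n+" top %.3f"%t)
    rect(w[m&(im.sum(-1)<200)&(Z>.015)&(Z<.027)],n+" dock rim+tab")
m=box(375,425,40,130); rect(w[m&(Z>.02)&(Z<.03)&(im.sum(-1)<300)],"keybase %.3f"%np.nanmedian(Z[m&(Z>.02)&(Z<.03)])); k=m&(Z>.035);rect(w[k],"key upper")
E
```

```text
round top 0.091 95 c [530.1  53.5] s [ 6.4 32.2] a 87.1
round dock rim+tab 445 c [524.9  62.1] s [43.4 83.3] a 86.0
square top 0.109 1553 c [534.2 -26.3] s [45.3 45.6] a 3.3
square dock rim+tab 287 c [521.1 -41.2] s [56.7 89.9] a 52.5
oblong top 0.118 1394 c [ 531.2 -136. ] s [35.  63.2] a 2.2
oblong dock rim+tab 316 c [ 524.2 -134.3] s [69.2 85.6] a 5.4
keybase 0.027 1765 c [634.3 -38.5] s [98.3 51.6] a 88.1
key upper 721 c [633.4 -33. ] s [34.3 86. ] a 7.5
```

Call:
step_arm(
  targets=[
    [1.2, 1.1, -2, 0, 0, 2.6, 1],
    [1.1, 1.0, -3.5, 0, 0, 2.5, 1],
    [0, 0, -3.5, 0, 0, 0, 1],
    [0, 0, -3.5, 0, 0, 0, 1],
    [0, 0, 0, 0, 0, 0, 1],
  ],
)

```text
time: 1.82
position: [0.5225, -0.1459, 0.174]
tool_rot: [-2.19, -2.235, 0.01]
ft_force: [-0.8, -0.1, -0.9]
grip_width: 1.002
grip_force: 0.0
```

Call:
step_arm(
  targets=[
    [0, 0, 0, 0, 0, 0, 1],
    [0, 0, 0, 0, 0, 0, 1],
    [0, 0, 0, 0, 0, 0, 1],
    [0, 0, 0, 0, 0, 0, 1],
    [0, 0, 0, 0, 0, 0, 1],
  ],
)

```text
time: 2.23
position: [0.5291, -0.1462, 0.1834]
tool_rot: [2.195, 2.243, 0.002]
ft_force: [0.2, -0.8, -0.8]
grip_width: 0.999
grip_force: 0.0
```

```bash
python3 -c "
from h import *
st()"
```

```text
t 2.23 tcp [ 529.1 -146.2  183.4] close yaw 1.2 tilt [ 0.003 -0.001] f [ 0.2 -0.8 -0.8] w 0.999 g 0.0 [ 0.74  0.17 -0.58  1.74  0.1   1.26  0.17]
```

Call:
step_arm(
  targets=[
    [0.3, 1.0, -2, 0, 0, 1, 1],
    [0, 0, -3, 0, 0, 0, 1],
    [0, 0, -3, 0, 0, 0, 1],
    [0, 0, -2.5, 0, 0, 0, 1],
    [0, 0, -1.6, 0, 0, 0, 1],
  ],
)

```text
time: 2.65
position: [0.5301, -0.1357, 0.0588]
tool_rot: [-2.176, -2.264, 0.002]
ft_force: [-0.0, -0.0, -0.5]
grip_width: 1.0
grip_force: 0.0
```

Call:
step_arm(
  targets=[
    [0, 0, 0, 0, 0, 0, 1],
    [0, 0, 0, 0, 0, 0, 0.3],
    [0, 0, 0, 0, 0, 0, 0.2],
    [0, 0, 0, 0, 0, 0, 0.2],
    [0, 0, 0, 0, 0, 0, 0.2],
  ],
)

```text
time: 3.07
position: [0.5323, -0.1361, 0.0623]
tool_rot: [2.176, 2.263, 0.002]
ft_force: [0.2, -0.4, -0.3]
grip_width: 0.777
grip_force: 0.0
```

Call:
step_arm(
  targets=[
    [0, 0, 0, 0, 0, 0, 0.2],
    [0, 0, 0, 0, 0, 0, 0.2],
    [0, 0, 0, 0, 0, 0, 0.2],
    [0, 0, 0, 0, 0, 0, 0.2],
    [0, 0, 0, 0, 0, 0, 0.2],
  ],
)

```text
time: 3.48
position: [0.5313, -0.1358, 0.0607]
tool_rot: [2.177, 2.264, 0.001]
ft_force: [0.7, -0.1, -3.3]
grip_width: 0.416
grip_force: 40.0
```

```bash
python3 -c "
from h import *
st()"
```

```text
t 3.48 tcp [ 531.3 -135.8   60.7] close yaw 2.3 tilt [ 0.001 -0.   ] f [ 0.7 -0.1 -3.3] w 0.416 g 40.0 [ 0.7   0.3  -0.57  1.87  0.18  1.03  0.1 ]
```

Call:
step_arm(
  targets=[
    [0, 0, 1.5, 0, 0, 0, 0.2],
    [0, 0, 3, 0, 0, 0, 0.2],
    [0, 0, 3, 0, 0, 0, 0.2],
    [-0.7, -1.3, 1.5, 0, 0, 0, 0.2],
    [-1.6, -2.8, 0, 0, 0, 0, 0.2],
  ],
)

```text
time: 3.9
position: [0.5124, -0.1722, 0.1542]
tool_rot: [2.164, 2.27, 0.01]
ft_force: [2.0, 0.2, -5.9]
grip_width: 0.413
grip_force: 40.0
```

Call:
step_arm(
  targets=[
    [-1.6, -2.8, 0, 0, 0, 0, 0.2],
    [-1.6, -2.8, 0, 0, 0, 0, 0.2],
    [-1.6, -2.8, 0, 0, 0, 0, 0.2],
    [-1.6, -2.8, 0, 0, 0, 0, 0.2],
    [-1.6, -2.8, 0, 0, 0, 0, 0.2],
  ],
)

```text
time: 4.32
position: [0.4261, -0.3173, 0.1492]
tool_rot: [-2.175, -2.263, 0.0]
ft_force: [0.3, -0.1, -6.1]
grip_width: 0.41
grip_force: 40.0
```

Call:
step_arm(
  targets=[
    [-1.3, -2.4, 0, 0, 0, 0, 0.2],
    [-0.7, -1.2, 0, 0, 0, 0, 0.2],
    [0, 0, 0, 0, 0, 0, 0.2],
    [0, 0, 0, 0, 0, 0, 0.2],
    [0, 0, 0, 0, 0, 0, 0.2],
  ],
)

```text
time: 4.73
position: [0.4082, -0.3512, 0.1496]
tool_rot: [-2.175, -2.264, -0.002]
ft_force: [0.6, 0.5, -5.6]
grip_width: 0.41
grip_force: 40.0
```

```bash
python3 -c "
from h import *
st()
im,w=cloud('scene'); save(im,'s1.png')"
```

```text
t 4.73 tcp [ 408.2 -351.2  149.6] close yaw 2.3 tilt [-0.001  0.002] f [ 0.6  0.5 -5.6] w 0.410 g 40.0 [ 1.03  0.16 -0.41  1.81  0.07  1.19  0.65]
```

View pics/s1.png

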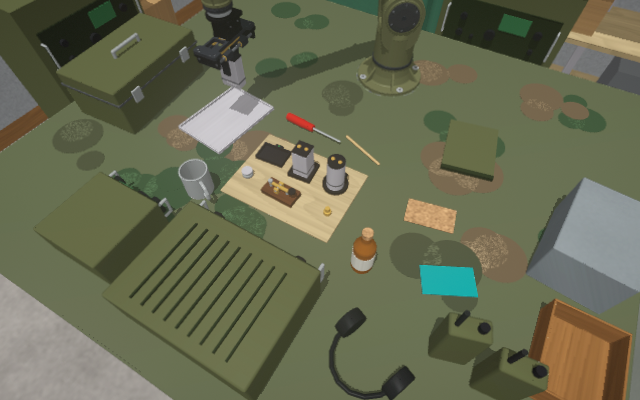

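The battery hangs upright over the tray at (232,72), and its empty dock shows at (272,152). Lowering it now.

Call:
step_arm(
  targets=[
    [0, 0, -2, 0, 0, 0, 0.2],
    [0, 0, -3, 0, 0, 0, 0.2],
    [0, 0, -2.5, 0, 0, 0, 0.2],
    [0, 0, -1.2, 0, 0, 0, 0.2],
    [0, 0, -0.5, 0, 0, 0, 0.2],
  ],
)

```text
time: 5.2
position: [0.4072, -0.3504, 0.0561]
tool_rot: [-2.172, -2.263, -0.001]
ft_force: [-0.3, 0.8, -5.1]
grip_width: 0.414
grip_force: 40.0
```

Call:
step_arm(
  targets=[
    [0, 0, -0.3, 0, 0, 0, 0.2],
    [0, 0, -0.1, 0, 0, 0, 0.2],
    [0, 0, 0, 0, 0, 0, 0.2],
    [0, 0, 0, 0, 0, 0, 0.2],
    [0, 0, 0, 0, 0, 0, 0.2],
  ],
)

```text
time: 5.62
position: [0.4088, -0.3534, 0.0558]
tool_rot: [2.176, 2.263, -0.0]
ft_force: [0.1, -0.7, -5.1]
grip_width: 0.413
grip_force: 40.0
```

Call:
step_arm(
  targets=[
    [0, 0, 0, 0, 0, 0, 0.7],
    [0, 0, 0, 0, 0, 0, 1],
    [0, 0, 0, 0, 0, 0, 1],
    [0, 0, 0, 0, 0, 0, 1],
    [0, 0, 0, 0, 0, 0, 1],
  ],
)

```text
time: 6.03
position: [0.4085, -0.3531, 0.0551]
tool_rot: [2.176, 2.264, 0.0]
ft_force: [0.0, -0.9, -0.8]
grip_width: 0.705
grip_force: 0.0
```

Call:
step_arm(
  targets=[
    [0, 0, 2, 0, 0, 0, 1],
    [0, 0, 4, 0, 0, 0, 1],
    [0, 0, 4, 0, 0, 0, 1],
    [0, 0, 2, 0, 0, 0, 1],
    [0, 0, 0, 0, 0, 0, 1],
  ],
)

```text
time: 6.45
position: [0.411, -0.355, 0.1807]
tool_rot: [2.17, 2.257, -0.0]
ft_force: [0.7, 0.1, -0.9]
grip_width: 0.984
grip_force: 0.0
```

```bash
python3 - <<'E'
from h import *
st(); im,w=cloud("wrist"); np.savez("w2.npz",im=im,w=w); save(im,"w2.png")
st()
E
```

```text
t 6.45 tcp [ 411.  -355.   180.7] close yaw 2.3 tilt [ 0.008 -0.007] f [ 0.7  0.1 -0.9] w 0.984 g 0.0 [ 1.04  0.13 -0.41  1.77  0.06  1.24  0.66]
t 6.50 tcp [ 409.8 -354.1  177.8] close yaw 2.3 tilt [ 0.004 -0.005] f [-0.9  0.1 -1.4] w 0.992 g 0.0 [ 1.04  0.14 -0.41  1.78  0.06  1.24  0.66]
```

Call:
step_arm(
  targets=[
    [0.8, 2.1, 0, 0, 0, 0, 1],
    [1.4, 3.6, 0, 0, 0, 0, 1],
    [1.4, 3.6, 0, 0, 0, 0, 1],
    [1.4, 3.6, 0, 0, 0, 0, 1],
    [1.4, 3.6, 0, 0, 0, 0, 1],
  ],
)

```text
time: 6.92
position: [0.4716, -0.1859, 0.1733]
tool_rot: [-2.177, -2.263, 0.001]
ft_force: [1.2, 0.6, -0.3]
grip_width: 0.996
grip_force: 0.0
```

Call:
step_arm(
  targets=[
    [1.4, 3.6, 0, 0, 0, 1, 1],
    [1.4, 3.6, 0, 0, 0, 0, 1],
    [1.4, 3.6, 0, 0, 0, 0, 1],
    [1.2, 3.6, 0, 0, 0, 0, 1],
    [0.8, 1.8, 0, 0, 0, 0, 1],
  ],
)

```text
time: 7.33
position: [0.534, -0.0198, 0.1736]
tool_rot: [-2.149, -2.288, -0.002]
ft_force: [-0.3, 0.9, -0.3]
grip_width: 1.0
grip_force: 0.0
```

Call:
step_arm(
  targets=[
    [0, 0, 0, 0, 0, 0, 1],
    [0, 0, 0, 0, 0, 0, 1],
    [0, 0, 0, 0, 0, 0, 1],
    [0, 0, 0, 0, 0, 0, 1],
    [0, 0, 0, 0, 0, 0, 1],
  ],
)

```text
time: 7.75
position: [0.5336, -0.0276, 0.1742]
tool_rot: [-2.161, -2.28, 0.001]
ft_force: [0.6, 0.1, -0.2]
grip_width: 0.999
grip_force: 0.0
```

```bash
python3 - <<'E'
from h import *
st(); im,w=cloud("top"); np.savez("t2.npz",im=im,w=w); im=im.astype(int)
Z=w[...,2]; m=np.zeros(Z.shape,bool); m[230:300,425:520]=1
t=m&(abs(Z-.111)<.008); rect(w[t],"oblong in tray")
E
```

```text
t 7.75 tcp [533.6 -27.6 174.2] close yaw 3.1 tilt [-0.001 -0.   ] f [ 0.6  0.1 -0.2] w 0.999 g 0.0 [ 0.64  0.16 -0.69  1.78  0.11  1.24 -0.03]
oblong in tray 371 c [ 408.  -354.2] s [35.6 65.7] a 2.3
```

Call:
step_arm(
  targets=[
    [0, 0, -2, 0, 0, 0, 1],
    [0, 0, -3, 0, 0, 0, 1],
    [0, 0, -3, 0, 0, 0, 1],
    [0, 0, -2.3, 0, 0, 0, 1],
    [0, 0, -1.1, 0, 0, 0, 1],
  ],
)

```text
time: 8.22
position: [0.5317, -0.0268, 0.0575]
tool_rot: [-2.157, -2.279, 0.005]
ft_force: [-0.4, -1.0, -0.3]
grip_width: 1.0
grip_force: 0.0
```

Call:
step_arm(
  targets=[
    [0, 0, 0, 0, 0, 0, 1],
    [0, 0, 0, 0, 0, 0, 0.3],
    [0, 0, 0, 0, 0, 0, 0.3],
    [0, 0, 0, 0, 0, 0, 0.3],
    [0, 0, 0, 0, 0, 0, 0.3],
  ],
)

```text
time: 8.63
position: [0.5353, -0.0259, 0.0621]
tool_rot: [2.156, 2.282, 0.002]
ft_force: [-0.6, -0.2, 0.4]
grip_width: 0.777
grip_force: 0.0
```

Call:
step_arm(
  targets=[
    [0, 0, 0, 0, 0, 0, 0.3],
    [0, 0, 0, 0, 0, 0, 0.3],
    [0, 0, 0, 0, 0, 0, 0.3],
    [0, 0, 0, 0, 0, 0, 0.3],
    [0, 0, 0, 0, 0, 0, 0.3],
  ],
)

```text
time: 9.05
position: [0.5343, -0.0258, 0.0609]
tool_rot: [2.157, 2.283, 0.0]
ft_force: [0.3, -0.5, 1.2]
grip_width: 0.524
grip_force: 40.0
```

Call:
step_arm(
  targets=[
    [0, 0, 1.5, 0, 0, 0, 0.3],
    [0, 0, 3, 0, 0, 0, 0.3],
    [0, 0, 3, 0, 0, 0, 0.3],
    [0, 0, 1.5, 0, 0, 0, 0.3],
    [0, 0, 0, 0, 0, 0, 0.3],
  ],
)

```text
time: 9.47
position: [0.5363, -0.0257, 0.1538]
tool_rot: [2.154, 2.28, 0.005]
ft_force: [1.6, -0.4, -3.3]
grip_width: 0.525
grip_force: 40.0
```

```bash
python3 -c "
from h import *
st()"
```

```text
t 9.47 tcp [536.3 -25.7 153.8] close yaw 3.3 tilt [ 0.006 -0.001] f [ 1.6 -0.4 -3.3] w 0.525 g 40.0 [ 0.64  0.18 -0.7   1.81  0.13  1.19 -0.04]
```

Call:
step_arm(
  targets=[
    [-0.1, -1.7, 0, 0, 0, 0, 0.3],
    [-0.1, -3.5, 0, 0, 0, 0, 0.3],
    [-0.1, -3.5, 0, 0, 0, 0, 0.3],
    [-0.1, -3.5, 0, 0, 0, 0, 0.3],
    [-0.1, -3.5, 0, 0, 0, 0, 0.3],
  ],
)

```text
time: 9.88
position: [0.5275, -0.184, 0.1483]
tool_rot: [-2.155, -2.282, 0.002]
ft_force: [1.1, 0.9, -2.6]
grip_width: 0.525
grip_force: 40.0
```

Call:
step_arm(
  targets=[
    [-0.1, -3.5, 0, 0, 0, 0, 0.3],
    [-0.1, -3.5, 0, 0, 0, 0, 0.3],
    [-0.1, -3.5, 0, 0, 0, 0, 0.3],
    [-0.1, -3.5, 0, 0, 0, 0, 0.3],
    [-0.1, -3.5, 0, 0, 0, 0, 0.3],
  ],
)

```text
time: 10.3
position: [0.5225, -0.3589, 0.1478]
tool_rot: [-2.155, -2.281, 0.001]
ft_force: [0.7, -0.4, -2.2]
grip_width: 0.528
grip_force: 40.0
```

Call:
step_arm(
  targets=[
    [-0.1, -3.5, 0, 0, 0, 0, 0.3],
    [0, -1.8, 0, 0, 0, 0, 0.3],
    [0, 0, 0, 0, 0, 0, 0.3],
    [0, 0, 0, 0, 0, 0, 0.3],
    [0, 0, 0, 0, 0, 0, 0.3],
  ],
)

```text
time: 10.72
position: [0.5229, -0.4088, 0.1485]
tool_rot: [-2.154, -2.282, -0.002]
ft_force: [0.7, 2.0, -2.8]
grip_width: 0.525
grip_force: 40.0
```

```bash
python3 -c "
from h import *
st()"
```

```text
t 10.72 tcp [ 522.9 -408.8  148.5] close yaw 3.3 tilt [-0.002  0.003] f [ 0.7  2.  -2.8] w 0.525 g 40.0 [ 0.98  0.43 -0.47  1.49  0.2   1.27  0.55]
```

Call:
step_arm(
  targets=[
    [0, 0, -2, 0, 0, 0, 0.3],
    [0, 0, -3, 0, 0, 0, 0.3],
    [0, 0, -2.5, 0, 0, 0, 0.3],
    [0, 0, -1.2, 0, 0, 0, 0.3],
    [0, 0, -0.5, 0, 0, 0, 0.3],
  ],
)

```text
time: 11.13
position: [0.5219, -0.4078, 0.0555]
tool_rot: [-2.151, -2.282, -0.0]
ft_force: [-1.8, 0.6, -3.1]
grip_width: 0.524
grip_force: 40.0
```

Call:
step_arm(
  targets=[
    [0, 0, -0.3, 0, 0, 0, 0.3],
    [0, 0, -0.1, 0, 0, 0, 0.3],
    [0, 0, 0, 0, 0, 0, 0.3],
    [0, 0, 0, 0, 0, 0, 0.3],
    [0, 0, 0, 0, 0, 0, 0.3],
  ],
)

```text
time: 11.55
position: [0.5239, -0.4113, 0.056]
tool_rot: [2.156, 2.282, 0.0]
ft_force: [0.6, -0.1, -2.8]
grip_width: 0.53
grip_force: 40.0
```

Call:
step_arm(
  targets=[
    [0, 0, 0, 0, 0, 0, 0.7],
    [0, 0, 0, 0, 0, 0, 1],
    [0, 0, 0, 0, 0, 0, 1],
    [0, 0, 0, 0, 0, 0, 1],
    [0, 0, 0, 0, 0, 0, 1],
  ],
)

```text
time: 11.97
position: [0.5233, -0.411, 0.055]
tool_rot: [2.157, 2.283, 0.0]
ft_force: [0.0, -0.3, -0.6]
grip_width: 0.817
grip_force: 0.0
```

Call:
step_arm(
  targets=[
    [0, 0, 0, 0, 0, 0, 1],
    [0, 0, 3, 0, 0, 0, 1],
    [0, 0, 4, 0, 0, 0, 1],
    [0, 0, 4, 0, 0, 0, 1],
    [0, 0, 1, 0, 0, 0, 1],
  ],
)

```text
time: 12.38
position: [0.5262, -0.4124, 0.1823]
tool_rot: [2.15, 2.276, 0.002]
ft_force: [1.8, -0.8, 1.8]
grip_width: 0.998
grip_force: 0.0
```

```bash
python3 -c "
from h import *
st()"
```

```text
t 12.38 tcp [ 526.2 -412.4  182.3] close yaw 3.3 tilt [ 0.009 -0.007] f [ 1.8 -0.8  1.8] w 0.998 g 0.0 [ 0.98  0.41 -0.47  1.45  0.19  1.31  0.55]
```

Call:
step_arm(
  targets=[
    [0, 2.0, 0, 0, 0, 0, 1],
    [0.1, 3.6, 0, 0, 0, 0, 1],
    [0.1, 3.6, 0, 0, 0, 0, 1],
    [0.1, 3.6, 0, 0, 0, 0, 1],
    [0.1, 3.6, 0, 0, 0, 0, 1],
  ],
)

```text
time: 12.8
position: [0.527, -0.2452, 0.1747]
tool_rot: [2.158, 2.283, 0.0]
ft_force: [-0.3, -0.8, -0.1]
grip_width: 0.999
grip_force: 0.0
```

Call:
step_arm(
  targets=[
    [0.1, 3.6, 0, 0, 0, 0, 1],
    [0.1, 3.6, 0, 0, 0, 0, 1],
    [0.1, 3.6, 0, 0, 0, 0, 1],
    [0.1, 3.6, 0, 0, 0, 0, 1],
    [0.1, 3.6, 0, 0, 0, 0, 1],
  ],
)

```text
time: 13.22
position: [0.5319, -0.0651, 0.1748]
tool_rot: [2.157, 2.283, 0.0]
ft_force: [0.9, -0.1, -0.4]
grip_width: 1.001
grip_force: 0.0
```

Call:
step_arm(
  targets=[
    [0, 3.6, 0, 0, 0, 0, 1],
    [0, 3.6, 0, 0, 0, 0, 1],
    [0, 3.6, 0, 0, 0, 0, 1],
    [0, 2.2, 0, 0, 0, 0, 1],
    [0, 1.2, 0, 0, 0, 0, 1],
  ],
)

```text
time: 13.63
position: [0.5316, 0.08, 0.1751]
tool_rot: [-2.151, -2.29, -0.003]
ft_force: [-0.2, 0.4, 0.2]
grip_width: 1.001
grip_force: 0.0
```

Call:
step_arm(
  targets=[
    [0, 0, 0, 0, 0, 0, 1],
    [0, 0, 0, 0, 0, 0, 1],
    [0, 0, 0, 0, 0, 0, 1],
    [0, 0, 0, 0, 0, 0, 1],
    [0, 0, 0, 0, 0, 0, 1],
  ],
)

```text
time: 14.05
position: [0.5323, 0.0735, 0.1745]
tool_rot: [2.16, 2.281, -0.001]
ft_force: [-1.0, 0.7, -0.3]
grip_width: 1.0
grip_force: 0.0
```

```bash
python3 - <<'E'
from h import *
st(); im,w=cloud("top"); np.savez("t3.npz",im=im,w=w); im=im.astype(int)
Z=w[...,2]; m=np.zeros(Z.shape,bool); m[180:240,455:530]=1
rect(w[m&(Z>.09)],"square in tray")
m[:]=0; m[190:250,335:425]=1; D=m&(im.max(-1)<75)&(Z<.03)
for n,u in(("sq",(335,373)),("ob",(373,425))):
    k=np.zeros_like(m); k[:,u[0]:u[1]]=1
    rect(w[D&k],n+" dock+tab"); rect(w[D&k&(Z>.018)],n+" rim")
save(cv2.resize(im[185:255,280:440].astype(np.uint8),None,fx=5,fy=5,interpolation=cv2.INTER_CUBIC),"docks.png")
E
```

```text
t 14.05 tcp [532.3  73.5 174.5] close yaw 3.1 tilt [-0. -0.] f [-1.   0.7 -0.3] w 1.000 g 0.0 [ 0.52  0.18 -0.77  1.77  0.13  1.24 -0.24]
square in tray 342 c [ 523.2 -412.2] s [45.4 48.7] a 3.7
sq dock+tab 437 c [513.1 -44.3] s [115.9  48. ] a 11.0
sq rim 86 c [530.9 -40.9] s [79.6 48. ] a 11.0
ob dock+tab 721 c [ 506.6 -137.5] s [104.9  88.4] a 4.4
ob rim 147 c [ 524.9 -136.1] s [67.8 88.2] a 5.1
```

View pics/docks.png

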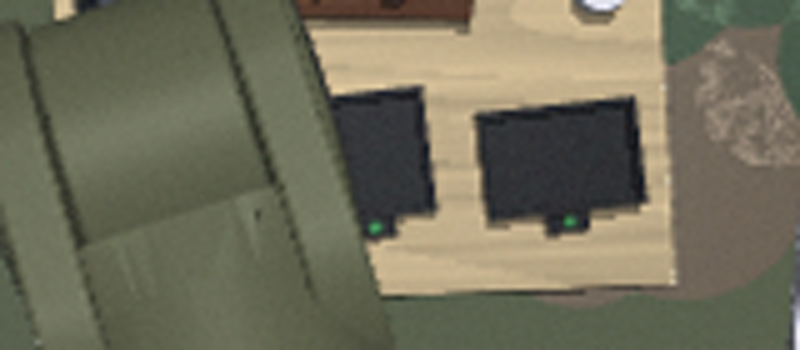

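The crop shows the empty oblong dock at (560,160) and the square dock half hidden by the arm. Both are yawed about 5°, each with an LED tab on the near side. Next is the round battery.

Call:
step_arm(
  targets=[
    [0, 0.1, -2, 0, 0, 0, 1],
    [0, 0, -3, 0, 0, 0, 1],
    [0, 0, -3, 0, 0, 0, 1],
    [0, 0, -2.2, 0, 0, 0, 1],
    [0, 0, -1.1, 0, 0, 0, 1],
  ],
)

```text
time: 14.52
position: [0.5301, 0.075, 0.0586]
tool_rot: [-2.157, -2.28, 0.005]
ft_force: [-0.4, 0.1, -0.5]
grip_width: 1.001
grip_force: 0.0
```

Call:
step_arm(
  targets=[
    [0, 0, 0, 0, 0, 0, 1],
    [0, 0, 0, 0, 0, 0, 0.3],
    [0, 0, 0, 0, 0, 0, 0.3],
    [0, 0, 0, 0, 0, 0, 0.3],
    [0, 0, 0, 0, 0, 0, 0.3],
  ],
)

```text
time: 14.93
position: [0.5332, 0.0763, 0.063]
tool_rot: [2.156, 2.282, 0.003]
ft_force: [0.2, 0.7, -0.4]
grip_width: 0.787
grip_force: 0.0
```

Call:
step_arm(
  targets=[
    [0, 0, 0, 0, 0, 0, 0.3],
    [0, 0, 0, 0, 0, 0, 0.3],
    [0, 0, 0, 0, 0, 0, 0.3],
    [0, 0, 0, 0, 0, 0, 0.3],
    [0, 0, 0, 0, 0, 0, 0.3],
  ],
)

```text
time: 15.35
position: [0.532, 0.0762, 0.0619]
tool_rot: [2.157, 2.284, -0.001]
ft_force: [-1.7, -0.3, 4.8]
grip_width: 0.566
grip_force: 39.9
```

Call:
step_arm(
  targets=[
    [0, 0, 1.5, 0, 0, 0, 0.3],
    [0, 0, 3, 0, 0, 0, 0.3],
    [0, 0, 3, 0, 0, 0, 0.3],
    [0, 0, 1.5, 0, 0, 0, 0.3],
    [0, 0, 0, 0, 0, 0, 0.3],
  ],
)

```text
time: 15.77
position: [0.5344, 0.0768, 0.1548]
tool_rot: [2.154, 2.28, 0.007]
ft_force: [0.9, -0.1, -2.7]
grip_width: 0.565
grip_force: 39.9
```

```bash
python3 -c "
from h import *
st()"
```

```text
t 15.77 tcp [534.4  76.8 154.8] close yaw 3.3 tilt [0.006 0.   ] f [ 0.9 -0.1 -2.7] w 0.565 g 39.9 [ 0.51  0.2  -0.78  1.8   0.15  1.2  -0.25]
```

Call:
step_arm(
  targets=[
    [0, -1.8, 0, 0, 0, 0, 0.3],
    [0, -3.6, 0, 0, 0, 0, 0.3],
    [0, -3.6, 0, 0, 0, 0, 0.3],
    [0, -3.6, 0, 0, 0, 0, 0.3],
    [0, -3.6, 0, 0, 0, 0, 0.3],
  ],
)

```text
time: 16.18
position: [0.5306, -0.0873, 0.1494]
tool_rot: [-2.156, -2.283, 0.002]
ft_force: [0.8, 0.5, -3.0]
grip_width: 0.564
grip_force: 39.9
```

Call:
step_arm(
  targets=[
    [0, -3.6, 0, 0, 0, 0, 0.3],
    [0, -3.6, 0, 0, 0, 0, 0.3],
    [0, -3.6, 0, 0, 0, 0, 0.3],
    [0, -3.6, 0, 0, 0, 0, 0.3],
    [0, -3.6, 0, 0, 0, 0, 0.3],
  ],
)

```text
time: 16.6
position: [0.5306, -0.2672, 0.149]
tool_rot: [-2.156, -2.281, 0.002]
ft_force: [1.4, 1.1, -3.5]
grip_width: 0.567
grip_force: 39.9
```

Call:
step_arm(
  targets=[
    [0, -3.6, 0, 0, 0, 0, 0.3],
    [0, -1.9, 0, 0, 0, 0, 0.3],
    [0, 0, 0, 0, 0, 0, 0.3],
    [0, 0, 0, 0, 0, 0, 0.3],
    [0, 0, 0, 0, 0, 0, 0.3],
  ],
)

```text
time: 17.02
position: [0.5319, -0.3187, 0.15]
tool_rot: [-2.154, -2.283, -0.001]
ft_force: [0.1, 0.6, -2.4]
grip_width: 0.567
grip_force: 39.9
```

```bash
python3 -c "
from h import *
st()"
```

```text
t 17.02 tcp [ 531.9 -318.7  150. ] close yaw 3.3 tilt [-0.002  0.003] f [ 0.1  0.6 -2.4] w 0.567 g 39.9 [ 0.92  0.35 -0.52  1.61  0.18  1.24  0.42]
```

Call:
step_arm(
  targets=[
    [0, 0, -2, 0, 0, 0, 0.3],
    [0, 0, -3, 0, 0, 0, 0.3],
    [0, 0, -2.5, 0, 0, 0, 0.3],
    [0, 0, -1.2, 0, 0, 0, 0.3],
    [0, 0, -0.5, 0, 0, 0, 0.3],
  ],
)

```text
time: 17.43
position: [0.5309, -0.318, 0.0569]
tool_rot: [-2.151, -2.283, 0.0]
ft_force: [-0.7, 1.0, -3.3]
grip_width: 0.567
grip_force: 39.9
```

Call:
step_arm(
  targets=[
    [0, 0, -0.3, 0, 0, 0, 0.3],
    [0, 0, -0.1, 0, 0, 0, 0.3],
    [0, 0, 0, 0, 0, 0, 0.3],
    [0, 0, 0, 0, 0, 0, 0.3],
    [0, 0, 0, 0, 0, 0, 0.3],
  ],
)

```text
time: 17.85
position: [0.5329, -0.3212, 0.0569]
tool_rot: [2.156, 2.282, 0.001]
ft_force: [1.2, 0.9, -3.0]
grip_width: 0.571
grip_force: 39.9
```

Call:
step_arm(
  targets=[
    [0, 0, 0, 0, 0, 0, 0.7],
    [0, 0, 0, 0, 0, 0, 1],
    [0, 0, 0, 0, 0, 0, 1],
    [0, 0, 0, 0, 0, 0, 1],
    [0, 0, 0, 0, 0, 0, 1],
  ],
)

```text
time: 18.27
position: [0.5323, -0.3209, 0.0559]
tool_rot: [2.157, 2.283, 0.0]
ft_force: [0.7, -0.4, 0.2]
grip_width: 0.859
grip_force: 0.0
```

Call:
step_arm(
  targets=[
    [0, 0, 0, 0, 0, 0, 1],
    [0, 0, 3, 0, 0, 0, 1],
    [0, 0, 4, 0, 0, 0, 1],
    [0, 0, 4, 0, 0, 0, 1],
    [0, 0, 1, 0, 0, 0, 1],
  ],
)

```text
time: 18.68
position: [0.5354, -0.3221, 0.1828]
tool_rot: [2.15, 2.276, 0.003]
ft_force: [1.1, 0.5, 1.0]
grip_width: 0.994
grip_force: 0.0
```

```bash
python3 - <<'E'
from h import *
st(); im,w=cloud("top"); np.savez("t4.npz",im=im,w=w); im=im.astype(int)
save(cv2.resize(im[140:300,170:520].astype(np.uint8),None,fx=2.2,fy=2.2,interpolation=cv2.INTER_CUBIC),"t4.png")
Z=w[...,2]
D=(im.max(-1)<75)&(Z<.03)&(Z>0)
for n,u in(("rd",(290,336)),("sq",(336,373)),("ob",(373,420))):
    k=np.zeros(Z.shape,bool); k[190:250,u[0]:u[1]]=1
    rect(w[D&k],n+" dock+tab"); rect(w[D&k&(Z>.018)],n+" rim")
E
```

```text
t 18.68 tcp [ 535.4 -322.1  182.8] close yaw 3.3 tilt [ 0.009 -0.006] f [1.1 0.5 1. ] w 0.994 g 0.0 [ 0.93  0.33 -0.53  1.57  0.17  1.29  0.43]
rd dock+tab 568 c [508.6  66.1] s [114.5  83.4] a 2.7
rd rim 95 c [530.2  75.4] s [70.2 72.1] a 40.2
sq dock+tab 647 c [509.8 -25.9] s [ 76.5 122.1] a 83.6
sq rim 116 c [528.3 -28.8] s [78.2 68.2] a 5.6
ob dock+tab 708 c [ 506.6 -136.9] s [104.1  87.2] a 4.7
ob rim 147 c [ 524.9 -135.4] s [67.4 87.2] a 4.7
```

View pics/t4.png

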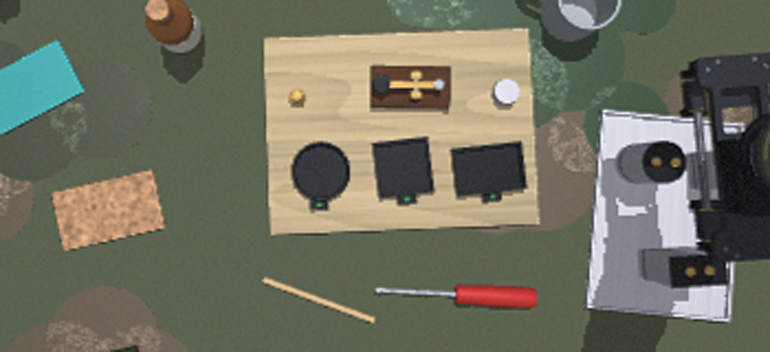

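All three batteries stand in the tray (square is hidden under the gripper), and the docks are empty. The key is at crop (411,87) and the mat at (108,210). Going for the key.

Call:
step_arm(
  targets=[
    [0.6, 1.4, 0, 0, 0, 0, 0.85],
    [1.2, 3.4, 0, 0, 0, -1, 0.85],
    [1.2, 3.4, 0, 0, 0, -2, 0.85],
    [1.2, 3.4, 0, 0, 0, -2, 0.85],
    [1.2, 3.4, 0, 0, 0, -0.2, 0.85],
  ],
)

```text
time: 19.15
position: [0.5861, -0.1693, 0.175]
tool_rot: [-2.261, -2.181, 0.0]
ft_force: [-0.7, -0.2, -0.1]
grip_width: 0.857
grip_force: 0.0
```

Call:
step_arm(
  targets=[
    [1.2, 3.4, 0, 0, 0, 0, 0.85],
    [1.2, 3.4, 0, 0, 0, 0, 0.85],
    [1.2, 3.4, -1, 0, 0, 0, 0.85],
    [1.0, 2.3, -2, 0, 0, 0, 0.85],
    [0.2, 0.7, -2, 0, 0, 0, 0.85],
  ],
)

```text
time: 19.57
position: [0.6357, -0.0316, 0.1256]
tool_rot: [-2.251, -2.191, -0.007]
ft_force: [-0.2, 0.9, -0.2]
grip_width: 0.851
grip_force: 0.0
```

Call:
step_arm(
  targets=[
    [0, 0, 0, 0, 0, 0, 0.85],
    [0, 0, 0, 0, 0, 0, 0.85],
    [0, 0, 0, 0, 0, 0, 0.85],
    [0, 0, 0, 0, 0, 0, 0.85],
    [0, 0, 0, 0, 0, 0, 0.85],
  ],
)

```text
time: 19.98
position: [0.6347, -0.0406, 0.1269]
tool_rot: [2.26, 2.179, 0.001]
ft_force: [-0.8, -0.0, -0.1]
grip_width: 0.847
grip_force: 0.0
```

```bash
python3 - <<'E'
from h import *
st(); im,w=cloud("top"); np.savez("t5.npz",im=im,w=w)
Z=w[...,2]
for n,b in dict(round=(450,495,190,228),square=(490,530,190,230),oblong=(450,510,235,285)).items():
    k=np.zeros(Z.shape,bool); k[b[2]:b[3],b[0]:b[1]]=1; rect(w[k&(Z>.09)],n)
E
```

```text
t 19.98 tcp [634.7 -40.6 126.9] close yaw -2.1 tilt [ 0.002 -0.001] f [-0.8 -0.  -0.1] w 0.847 g 0.0 [ 0.51  0.42 -0.63  1.59  0.26  1.21 -0.2 ]
round 333 c [ 532.6 -321.3] s [48.9 47.9] a 45.5
square 344 c [ 523.3 -412.2] s [45.3 48. ] a 3.2
oblong 619 c [ 429.3 -240.5] s [301.1  47.1] a 79.5
```

Call:
step_arm(
  targets=[
    [0, 0.1, -2, 0, 0, 0, 0.85],
    [0, 0, -3, 0, 0, 0, 0.85],
    [0, 0, -3, 0, 0, 0, 0.85],
    [0, 0, -1.5, 0, 0, 0, 0.85],
    [0, 0, -0.8, 0, 0, 0, 0.85],
  ],
)

```text
time: 20.45
position: [0.6325, -0.0386, 0.0204]
tool_rot: [-2.258, -2.181, 0.004]
ft_force: [-0.2, -0.1, 0.4]
grip_width: 0.853
grip_force: 0.0
```

Call:
step_arm(
  targets=[
    [0, 0, -0.5, 0, 0, 0, 0.85],
    [0, 0, -0.4, 0, 0, 0, 0.85],
    [0, 0, -0.3, 0, 0, 0, 0.85],
    [0, 0, 0, 0, 0, 0, 0.85],
    [0, 0, 0, 0, 0, 0, 0.85],
  ],
)

```text
time: 20.87
position: [0.6348, -0.0377, 0.0116]
tool_rot: [2.258, 2.183, 0.002]
ft_force: [0.0, 0.6, 0.1]
grip_width: 0.846
grip_force: 0.0
```

Call:
step_arm(
  targets=[
    [0, 0, 0, 0, 0, 0, 0.4],
    [0, 0, 0, 0, 0, 0, 0.4],
    [0, 0, 0, 0, 0, 0, 0.4],
    [0, 0, 0, 0, 0, 0, 0.4],
    [0, 0, 0, 0, 0, 0, 0.4],
  ],
)

```text
time: 21.28
position: [0.6345, -0.0378, 0.0109]
tool_rot: [2.258, 2.183, 0.001]
ft_force: [1.3, -0.4, -0.8]
grip_width: 0.597
grip_force: 40.0
```

Call:
step_arm(
  targets=[
    [0, 0, 0, 0, 0, 0, 0.4],
    [0, 0, 0, 0, 0, 0, 0.4],
    [0, 0, 0, 0, 0, 0, 0.4],
    [0, 0, 0, 0, 0, 0, 0.4],
    [0, 0, 0, 0, 0, 0, 0.4],
  ],
)

```text
time: 21.7
position: [0.6345, -0.0378, 0.0108]
tool_rot: [2.258, 2.183, 0.001]
ft_force: [0.6, -0.4, 1.7]
grip_width: 0.596
grip_force: 40.0
```

Call:
step_arm(
  targets=[
    [0, 0, 0.5, 0, 0, 0, 0.4],
    [0, 0, 1.5, 0, 0, 0, 0.4],
    [0, 0, 2.5, 0, 0, 0, 0.4],
    [0, 0, 2.5, 0, 0, 0, 0.4],
    [0, 0, 1.0, 0, 0, 0, 0.4],
  ],
)

```text
time: 22.12
position: [0.6354, -0.0374, 0.0943]
tool_rot: [2.257, 2.182, 0.004]
ft_force: [0.8, -0.7, -4.7]
grip_width: 0.595
grip_force: 40.0
```

Call:
step_arm(
  targets=[
    [0, 0, 0, 0, 0, 0, 0.4],
    [0, 0, 0, 0, 0, 0, 0.4],
    [0, 0, 0, 0, 0, 0, 0.4],
    [0, 0, 0, 0, 0, 0, 0.4],
    [0, 0, 0, 0, 0, 0, 0.4],
  ],
)

```text
time: 22.53
position: [0.6329, -0.0378, 0.0888]
tool_rot: [-2.257, -2.182, 0.003]
ft_force: [-0.5, 0.2, -4.6]
grip_width: 0.595
grip_force: 40.0
```

```bash
python3 - <<'E'
from h import *
st(); im,w=cloud("wrist"); np.savez("w5.npz",im=im,w=w); save(im,"w5.png")
E
```

```text
t 22.53 tcp [632.9 -37.8  88.8] close yaw -1.9 tilt [-0.003  0.   ] f [-0.5  0.2 -4.6] w 0.595 g 40.0 [ 0.5   0.46 -0.62  1.63  0.28  1.15 -0.22]
```

View pics/w5.png

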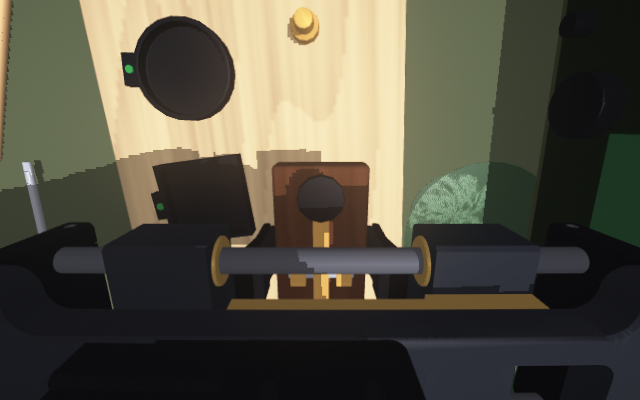

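The key is held straight at (321,230). The round dock shows at (185,68) and the square at (205,195). I'll move partway to the mat and look.

Call:
step_arm(
  targets=[
    [-0.5, 1.2, 0, 0, 0, 1, 0.4],
    [-1.3, 3.4, 0, 0, 0, 2, 0.4],
    [-1.3, 3.4, 0, 0, 0, 2, 0.4],
    [-1.3, 3.4, 0, 0, 0, 2, 0.4],
    [-1.3, 3.4, 0, 0, 0, 2, 0.4],
  ],
)

```text
time: 23.0
position: [0.5755, 0.1128, 0.0905]
tool_rot: [-2.077, -2.356, -0.0]
ft_force: [1.1, 0.5, -5.7]
grip_width: 0.592
grip_force: 40.0
```

Call:
step_arm(
  targets=[
    [-1.3, 3.4, 0, 0, 0, 2, 0.4],
    [-1.3, 3.4, 0, 0, 0, 2, 0.4],
    [-1.3, 3.4, 0, 0, 0, 0.9, 0.4],
    [-1.0, 2.0, 0, 0, 0, 0, 0.4],
    [0, 0, 0, 0, 0, 0, 0.4],
  ],
)

```text
time: 23.42
position: [0.5229, 0.2412, 0.0911]
tool_rot: [-1.961, -2.449, -0.004]
ft_force: [-1.1, 1.1, -4.6]
grip_width: 0.594
grip_force: 40.0
```

Call:
step_arm(
  targets=[
    [0, 0, 0, 0, 0, 0, 0.4],
    [0, 0, 0, 0, 0, 0, 0.4],
    [0, 0, 0, 0, 0, 0, 0.4],
    [0, 0, 0, 0, 0, 0, 0.4],
    [0, 0, 0, 0, 0, 0, 0.4],
  ],
)

```text
time: 23.83
position: [0.5286, 0.2311, 0.0905]
tool_rot: [1.98, 2.439, -0.0]
ft_force: [1.2, 0.3, -5.2]
grip_width: 0.593
grip_force: 40.0
```

```bash
python3 - <<'E'
from h import *
def masks(im,w):
    im=im.astype(int); return (im[...,0]>im[...,2]+35)&(im[...,0]>90)
z=np.load("w5.npz"); im,w=z["im"].astype(int),z["w"]; Z=w[...,2]
k=np.zeros(Z.shape,bool); k[155:225,268:375]=1; k&=(Z>.085)&(Z<.115); P=w[k]; print("key +y end",np.percentile(P[:,1],[50,98,100])*1000,"x",np.percentile(P[:,0],[1,99])*1000, "z",np.median(P[:,2]))
for n,b in dict(rd=(120,240,10,125),sq=(145,258,150,222)).items():
    k=np.zeros(Z.shape,bool); k[b[2]:b[3],b[0]:b[1]]=1; k&=(im.max(-1)<90)
    rect(w[k&(Z>.018)&(Z<.03)],n+" rim"); rect(w[k&(Z>.018)&(Z<.03)&(w[...,0]>.498)],n+" rim no tab")
s,m=st(); im,w=cloud("wrist"); np.savez("w6.npz",im=im,w=w); save(im,"w6.png"); Z=w[...,2]
im=im.astype(int); k=(Z<.02)&(Z>-.01)&(im[...,0]>im[...,2]+40)&(w[...,1]>.25)&(w[...,0]<.6); rect(w[k],"mat")
im,w=cloud("top"); im=im.astype(int);k=np.zeros((400,640),bool);k[210:260,185:255]=1
rect(w[k&(im[...,0]>im[...,2]+40)&(w[...,2]<.02)],"mat top")
E
```

```text
key +y end [-9.19808432e-03  1.21511593e+01  1.25692291e+01] x [607.9449359  658.86842444] z 0.10454311911490378
rd rim 2112 c [528.8  78.4] s [73.1 80.6] a 48.5
rd rim no tab 1895 c [533.3  76.3] s [72.5 70.5] a 90.0
sq rim 1321 c [528.4 -21. ] s [79.9 58. ] a 4.9
sq rim no tab 1218 c [533.2 -20.6] s [70.3 58. ] a 4.9
t 23.83 tcp [528.6 231.1  90.5] close yaw 11.8 tilt [-0. -0.] f [ 1.2  0.3 -5.2] w 0.593 g 40.0 [ 0.2   0.37 -0.78  1.77  0.29  1.12 -0.47]
mat 27613 c [379.9 313.7] s [301.4 109.5] a 11.0
mat top 0 c [0. 0.] s [0. 0.] a 0.0
```

View pics/w6.png

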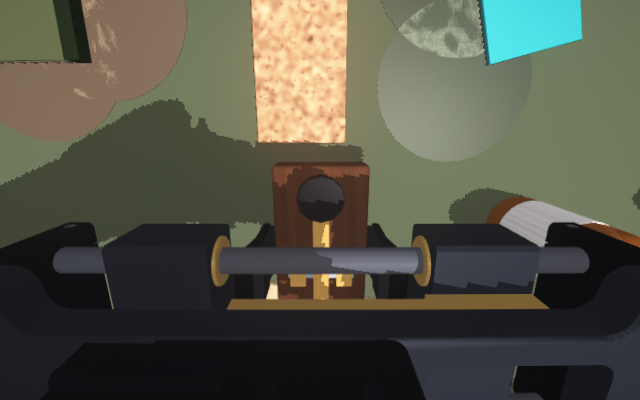

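The mat is ahead at px (300,70), with its near edge at row 142. The bottle is clear to the right at (570,215). I'll refine the mat pose.

```bash
python3 - <<'E'
from h import *
z=np.load("w6.npz"); im,w=z["im"].astype(int),z["w"]; Z=w[...,2]
k=np.zeros(Z.shape,bool); k[0:150,240:360]=1; k&=(Z<.02)&(im[...,0]>im[...,2]+55)&(im[...,0]>140)
k=cv2.morphologyEx(k.astype(np.uint8),cv2.MORPH_OPEN,np.ones((3,3)))>0
r=rect(w[k],"mat wrist"); b=cv2.boxPoints(r); print(b.round(1).tolist()); print(np.nanmedian(Z[k]))
# near edge mid + 65mm along long axis
b=b[np.argsort(b[:,1])]; near=b[:2].mean(0); n=b[1]-b[0]; n=n/np.linalg.norm(n); n=n if n[0]>0 else -n; l=np.array([-n[1],n[0]]); print("width dir",np.degrees(np.arctan2(n[1],n[0])),"centre",near+65*l)
E
```

```text
mat wrist 13097 c [489.4 334.9] s [ 76.6 108.7] a 12.1
[[440.6000061035156, 380.1000061035156], [463.29998779296875, 273.79998779296875], [538.2000122070312, 289.79998779296875], [515.5, 396.1000061035156]]
0.0046618399559679585
width dir 12.053551 centre [487.16095 345.33102]
```

Call:
step_arm(
  targets=[
    [-0.5, 1.5, 0, 0, 0, 0.2, 0.4],
    [-1.1, 3.2, 0, 0, 0, 0, 0.4],
    [-1.2, 3.2, 0, 0, 0, 0, 0.4],
    [-0.8, 2.3, 0, 0, 0, 0, 0.4],
    [-0.5, 1.2, 0, 0, 0, 0, 0.4],
  ],
)

```text
time: 24.35
position: [0.4848, 0.3506, 0.0911]
tool_rot: [-1.967, -2.446, -0.004]
ft_force: [-0.1, 0.2, -5.6]
grip_width: 0.595
grip_force: 40.0
```

Call:
step_arm(
  targets=[
    [0, 0, -1, 0, 0, 0, 0.4],
    [0, 0, -1.5, 0, 0, 0, 0.4],
    [0, 0, -1, 0, 0, 0, 0.4],
    [0, 0, 0, 0, 0, 0, 0.4],
    [0, 0, 0, 0, 0, 0, 0.4],
  ],
)

```text
time: 24.77
position: [0.4872, 0.3437, 0.0538]
tool_rot: [-1.977, -2.441, 0.005]
ft_force: [0.6, 0.1, -4.6]
grip_width: 0.594
grip_force: 40.0
```

Call:
step_arm(
  targets=[
    [0, 0, 0, 0, 0, 0, 0.4],
    [0, 0, 0, 0, 0, 0, 0.4],
    [0, 0, 0, 0, 0, 0, 0.4],
    [0, 0, 0, 0, 0, 0, 0.4],
    [0, 0, 0, 0, 0, 0, 0.4],
  ],
)

```text
time: 25.18
position: [0.4873, 0.3463, 0.056]
tool_rot: [1.974, 2.444, 0.001]
ft_force: [0.6, -0.1, -5.6]
grip_width: 0.595
grip_force: 40.0
```

```bash
python3 -c "
from h import *
st()"
```

```text
t 25.18 tcp [487.3 346.3  56. ] close yaw 12.1 tilt [0.001 0.   ] f [ 0.6 -0.1 -5.6] w 0.595 g 40.0 [-0.02  0.46 -0.79  1.75  0.37  1.08 -0.72]
```

Call:
step_arm(
  targets=[
    [0, 0, -1, 0, 0, 0, 0.4],
    [0, -0.05, -1.5, 0, 0, 0, 0.4],
    [0, 0, -1, 0, 0, 0, 0.4],
    [0, 0, -0.5, 0, 0, 0, 0.4],
    [0, 0, -0.4, 0, 0, 0, 0.4],
  ],
)

```text
time: 25.6
position: [0.4861, 0.345, 0.0096]
tool_rot: [-1.973, -2.443, 0.004]
ft_force: [0.5, 0.1, -5.5]
grip_width: 0.594
grip_force: 40.0
```

Call:
step_arm(
  targets=[
    [0, 0, -0.2, 0, 0, 0, 0.4],
    [0, 0, -0.2, 0, 0, 0, 0.4],
    [0, 0, 0, 0, 0, 0, 0.4],
    [0, 0, 0, 0, 0, 0, 0.4],
    [0, 0, 0, 0, 0, 0, 0.4],
  ],
)

```text
time: 26.02
position: [0.4874, 0.346, 0.0081]
tool_rot: [1.974, 2.444, 0.001]
ft_force: [-0.3, 0.5, -5.5]
grip_width: 0.596
grip_force: 40.0
```

Call:
step_arm(
  targets=[
    [0, 0, 0, 0, 0, 0, 0.85],
    [0, 0, 0, 0, 0, 0, 0.85],
    [0, 0, 0, 0, 0, 0, 0.85],
    [0, 0, 0, 0, 0, 0, 0.85],
    [0, 0, 0, 0, 0, 0, 0.85],
  ],
)

```text
time: 26.43
position: [0.4875, 0.3461, 0.0082]
tool_rot: [1.973, 2.444, 0.002]
ft_force: [0.0, -0.2, 0.4]
grip_width: 0.831
grip_force: 0.0
```

Call:
step_arm(
  targets=[
    [0, 0, 0, 0, 0, 0, 0.85],
    [0, 0, 2, 0, 0, 0, 0.85],
    [0, 0, 4, 0, 0, 0, 0.85],
    [0, 0, 4, 0, 0, 0, 0.85],
    [0, 0, 4, 0, 0, 0, 1],
  ],
)

```text
time: 26.85
position: [0.4865, 0.3456, 0.1489]
tool_rot: [-1.973, -2.444, 0.001]
ft_force: [1.9, -0.1, -1.1]
grip_width: 0.875
grip_force: 0.0
```

Call:
step_arm(
  targets=[
    [0, -2, 2, 0, 0, -1, 1],
    [0, -3.5, 1, 0, 0, -2, 1],
    [0, -3.5, 0, 0, 0, -2, 1],
    [0.1, -3.5, 0, 0, 0, -2, 1],
    [0.1, -3.5, 0, 0, 0, -1, 1],
  ],
)

```text
time: 27.27
position: [0.489, 0.1844, 0.1781]
tool_rot: [2.14, 2.299, 0.001]
ft_force: [0.8, -0.4, -0.5]
grip_width: 0.998
grip_force: 0.0
```

Call:
step_arm(
  targets=[
    [0, -3.5, 0, 0, 0, -0.8, 1],
    [0.1, -3.5, 0, 0, 0, 0, 1],
    [0.1, -3.5, 0, 0, 0, 0, 1],
    [0.1, -3.5, 0, 0, 0, 0, 1],
    [0.1, -3.5, 0, 0, 0, 0, 1],
  ],
)

```text
time: 27.68
position: [0.4929, 0.0091, 0.178]
tool_rot: [2.154, 2.285, 0.0]
ft_force: [0.6, 0.1, -0.1]
grip_width: 1.0
grip_force: 0.0
```

Call:
step_arm(
  targets=[
    [0.1, -3.5, 0, 0, 0, 0, 1],
    [0, -2, 0, 0, 0, 0, 1],
    [0, 0, 0, 0, 0, 0, 1],
    [0, 0, 0, 0, 0, 0, 1],
    [0, 0, 0, 0, 0, 0, 1],
  ],
)

```text
time: 28.1
position: [0.4942, -0.0431, 0.1777]
tool_rot: [-2.154, -2.287, -0.001]
ft_force: [-0.1, 1.0, -0.5]
grip_width: 1.005
grip_force: 0.0
```

```bash
python3 - <<'E'
from h import *
st(); im,w=cloud("wrist"); np.savez("w7.npz",im=im,w=w); save(im,"w7.png")
im,w=cloud("top"); np.savez("t7.npz",im=im,w=w); Z=w[...,2]
k=np.zeros(Z.shape,bool);k[205:265,185:255]=1
rect(w[k&(Z>.017)&(Z<.03)],"key base"); rect(w[k&(Z>.017)],"key all")
im=im.astype(int); rect(w[k&(((im[...,0]>im[...,2]+40)&(Z<.012))|(Z>.017))],"mat")
E
```

```text
t 28.10 tcp [494.2 -43.1 177.7] close yaw 3.4 tilt [0.    0.001] f [-0.1  1.  -0.5] w 1.005 g 0.0 [ 0.61  0.05 -0.59  1.87  0.03  1.23  0.07]
key base 543 c [487.6 344.2] s [ 51.8 100.2] a 12.2
key all 719 c [487.6 344.2] s [ 51.8 100.2] a 12.2
mat 1247 c [487.7 343.7] s [ 75.2 130.7] a 12.0
```

View pics/w7.png

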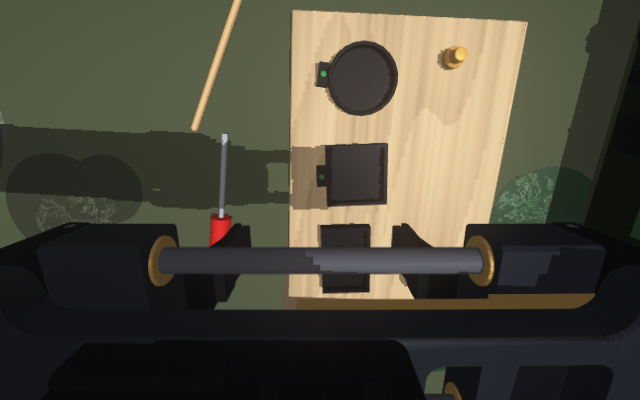

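The key is centred on the mat within 1 mm and 0.2°. The wrist view shows the round dock at (362,78), square at (358,174) and oblong at (345,258). Measuring the docks.

```bash
python3 - <<'E'
from h import *
z=np.load("w7.npz"); im,w=z["im"].astype(int),z["w"]; Z=w[...,2]
for n,b,xm in(("rd",(312,402,35,120),.496),("sq",(312,392,138,210),.499)):
    k=np.zeros(Z.shape,bool); k[b[2]:b[3],b[0]:b[1]]=1; k&=(im.max(-1)<110)&(Z>.009)&(Z<.03)&(w[...,0]>xm)
    P=w[k]; rect(P,n+" all"); q=P[P[:,2]>.018]; rect(q,n+" rim"); 
    if n=="rd": print(cv2.minEnclosingCircle((q[:,:2]*1000).astype(np.float32)))
    print(np.histogram(P[:,0],20)[0].tolist(), P[:,0].min())
    f=P[P[:,2]<.0155]; rect(f,n+" floor %.4f"%np.median(f[:,2]))
z=np.load("t7.npz"); im,w=z["im"].astype(int),z["w"]; Z=w[...,2]
for n,u,xm in(("rd",(290,336),.496),("sq",(336,373),.499),("ob",(373,420),.5)):
    k=np.zeros(Z.shape,bool); k[190:250,u[0]:u[1]]=1; k&=(im.max(-1)<90)&(Z>.018)&(Z<.03)&(w[...,0]>xm)
    if k.sum()>20: rect(w[k],n+" top rim")
E
```

```text
rd all 4084 c [531.7  75.9] s [73.  71.4] a 89.7
rd rim 871 c [531.7  75.9] s [73.  71.4] a 89.7
((530.8341674804688, 75.97252655029297), 36.82569885253906)
[113, 149, 181, 193, 215, 223, 234, 239, 246, 246, 246, 242, 240, 231, 230, 208, 198, 181, 186, 83] 0.49601059617726106
rd floor 0.0128 3141 c [529.6  76.4] s [69.2 65.8] a 10.1
sq all 3687 c [533.5 -27. ] s [69.9 70.3] a 5.4
sq rim 831 c [533.5 -27.1] s [70.1 69.9] a 5.7
[156, 187, 186, 185, 190, 192, 185, 189, 188, 192, 190, 180, 195, 191, 189, 192, 190, 238, 214, 58] 0.49900256744991145
sq floor 0.0128 2788 c [532.8 -25.3] s [66.  69.6] a 2.4
rd top rim 97 c [530.8  74.3] s [68.6 68.4] a 88.7
sq top rim 46 c [532.1  -9.2] s [68. 30.] a 6.3
ob top rim 30 c [ 559.  -149.1] s [53.4 13.8] a 83.1
```

Call:
step_arm(
  targets=[
    [0.3, -1.4, 0, 0, 0, 0, 1],
    [0.5, -3.5, 0, 0, 0, 0, 1],
    [0.5, -3.5, 0, 0, 0, 0, 1],
    [0.5, -3.5, 0, 0, 0, 0, 1],
    [0.5, -3.5, 0, 0, 0, 0, 1],
  ],
)

```text
time: 28.62
position: [0.5174, -0.2003, 0.1777]
tool_rot: [2.153, 2.286, -0.001]
ft_force: [0.8, 0.3, 0.4]
grip_width: 1.0
grip_force: 0.0
```

Call:
step_arm(
  targets=[
    [0.5, -3.5, 0, 0, 0, 0, 1],
    [0.5, -3.5, 0, 0, 0, 0, 1],
    [0.4, -3.5, 0, 0, 0, 0, 1],
    [0.1, -1.9, 0, 0, 0, 0, 1],
    [0, 0, 0, 0, 0, 0, 1],
  ],
)

```text
time: 29.03
position: [0.5304, -0.3294, 0.1765]
tool_rot: [2.163, 2.277, -0.004]
ft_force: [-0.9, -0.5, 0.1]
grip_width: 0.998
grip_force: 0.0
```

Call:
step_arm(
  targets=[
    [0, 0, 0, 0, 0, 0, 1],
    [0, 0, 0, 0, 0, 0, 1],
    [0, 0, 0, 0, 0, 0, 1],
    [0, 0, 0, 0, 0, 0, 1],
    [0, 0, 0, 0, 0, 0, 1],
  ],
)

```text
time: 29.45
position: [0.5325, -0.3211, 0.1779]
tool_rot: [2.153, 2.287, 0.0]
ft_force: [0.1, -1.3, 0.1]
grip_width: 1.002
grip_force: 0.0
```

```bash
python3 -c "
from h import *
st()"
```

```text
t 29.45 tcp [ 532.5 -321.1  177.9] close yaw 3.5 tilt [ 0. -0.] f [ 0.1 -1.3  0.1] w 1.002 g 0.0 [ 0.82  0.31 -0.4   1.57  0.12  1.28  0.47]
```

Call:
step_arm(
  targets=[
    [0, 0, -2, 0, 0, 0, 1],
    [0, 0, -3.3, 0, 0, 0, 1],
    [0, 0, -3.3, 0, 0, 0, 1],
    [0, 0, -2.5, 0, 0, 0, 1],
    [0, 0, -1.2, 0, 0, 0, 1],
  ],
)

```text
time: 29.87
position: [0.53, -0.3206, 0.051]
tool_rot: [-2.151, -2.283, 0.002]
ft_force: [-0.2, 1.2, -0.5]
grip_width: 0.997
grip_force: 0.0
```

Call:
step_arm(
  targets=[
    [0, 0, 0, 0, 0, 0, 1],
    [0, 0, 0, 0, 0, 0, 0.3],
    [0, 0, 0, 0, 0, 0, 0.3],
    [0, 0, 0, 0, 0, 0, 0.3],
    [0, 0, 0, 0, 0, 0, 0.3],
  ],
)

```text
time: 30.28
position: [0.5333, -0.3229, 0.0565]
tool_rot: [2.153, 2.283, 0.001]
ft_force: [-0.2, -0.8, -0.5]
grip_width: 0.78
grip_force: 0.0
```

Call:
step_arm(
  targets=[
    [0, 0, 0, 0, 0, 0, 0.3],
    [0, 0, 0, 0, 0, 0, 0.3],
    [0, 0, 0, 0, 0, 0, 0.3],
    [0, 0, 0, 0, 0, 0, 0.3],
    [0, 0, 0, 0, 0, 0, 0.3],
  ],
)

```text
time: 30.7
position: [0.5326, -0.3225, 0.0551]
tool_rot: [2.155, 2.285, 0.0]
ft_force: [0.2, 1.0, 2.5]
grip_width: 0.567
grip_force: 40.0
```

Call:
step_arm(
  targets=[
    [0, 0, 1.5, 0, 0, 0, 0.3],
    [0, 0, 3, 0, 0, 0, 0.3],
    [0, 0, 3.5, 0, 0, 0, 0.3],
    [0, 0, 2, 0, 0, 0, 0.3],
    [0, 0, 0, 0, 0, 0, 0.3],
  ],
)

```text
time: 31.12
position: [0.5345, -0.3235, 0.1594]
tool_rot: [2.15, 2.28, 0.002]
ft_force: [0.6, -0.3, -1.7]
grip_width: 0.567
grip_force: 40.0
```

```bash
python3 -c "
from h import *
st()"
```

```text
t 31.12 tcp [ 534.5 -323.5  159.4] close yaw 3.3 tilt [ 0.007 -0.004] f [ 0.6 -0.3 -1.7] w 0.567 g 40.0 [ 0.82  0.32 -0.4   1.6   0.13  1.24  0.46]
```

Call:
step_arm(
  targets=[
    [0, 1.8, 0, 0, 0, 0, 0.3],
    [0, 3.6, 0, 0, 0, 0, 0.3],
    [0, 3.6, 0, 0, 0, 0, 0.3],
    [0, 3.6, 0, 0, 0, 0, 0.3],
    [0, 3.6, 0, 0, 0, 0, 0.3],
  ],
)

```text
time: 31.53
position: [0.53, -0.1578, 0.1519]
tool_rot: [-2.153, -2.282, 0.002]
ft_force: [1.0, 0.3, -2.9]
grip_width: 0.566
grip_force: 40.0
```

Call:
step_arm(
  targets=[
    [0, 3.6, 0, 0, 0, 0, 0.3],
    [0, 3.6, 0, 0, 0, 0, 0.3],
    [0, 3.6, 0, 0, 0, 0, 0.3],
    [0, 3.6, 0, 0, 0, 0, 0.3],
    [0, 3.6, 0, 0, 0, 0, 0.3],
  ],
)

```text
time: 31.95
position: [0.5298, 0.0216, 0.1522]
tool_rot: [-2.153, -2.284, 0.004]
ft_force: [0.8, 0.9, -2.7]
grip_width: 0.569
grip_force: 40.0
```

Call:
step_arm(
  targets=[
    [-0.1, 3.6, 0, 0, 0, 0, 0.3],
    [0, 1.9, 0, 0, 0, 0, 0.3],
    [0, 0, -2, 0, 0, 0, 0.3],
    [0, 0, -2.5, 0, 0, 0, 0.3],
    [0, 0, 0, 0, 0, 0, 0.3],
  ],
)

```text
time: 32.37
position: [0.5255, 0.0746, 0.1032]
tool_rot: [-2.148, -2.281, 0.014]
ft_force: [-1.9, -2.4, -3.4]
grip_width: 0.568
grip_force: 40.0
```

Call:
step_arm(
  targets=[
    [0, 0, 0, 0, 0, 0, 0.3],
    [0, 0, 0, 0, 0, 0, 0.3],
    [0, 0, 0, 0, 0, 0, 0.3],
    [0, 0, 0, 0, 0, 0, 0.3],
    [0, 0, 0, 0, 0, 0, 0.3],
  ],
)

```text
time: 32.78
position: [0.5318, 0.0746, 0.1106]
tool_rot: [2.155, 2.284, 0.002]
ft_force: [0.5, -0.6, -3.3]
grip_width: 0.571
grip_force: 40.0
```

```bash
python3 - <<'E'
from h import *
st()
im,w=cloud("scene"); Z=w[...,2]
rect(w[(Z>.13)&(Z<.175)&(abs(w[...,0]-.53)<.035)&(abs(w[...,1]-.075)<.04)],"held")
E
```

```text
t 32.78 tcp [531.8  74.6 110.6] close yaw 3.3 tilt [ 0.002 -0.   ] f [ 0.5 -0.6 -3.3] w 0.571 g 40.0 [ 0.4   0.22 -0.65  1.85  0.15  1.11 -0.25]
held 52 c [522.2  83.4] s [51.3 40.8] a 54.5
```

Call:
step_arm(
  targets=[
    [0, 0, -1, 0, 0, 0, 0.3],
    [0, 0, -1.5, 0, 0, 0, 0.3],
    [0, 0, -1, 0, 0, 0, 0.3],
    [0, 0, -0.6, 0, 0, 0, 0.3],
    [0, 0, -0.3, 0, 0, 0, 0.3],
  ],
)

```text
time: 33.25
position: [0.5301, 0.0746, 0.0641]
tool_rot: [-2.154, -2.284, 0.002]
ft_force: [-0.4, 0.1, -3.3]
grip_width: 0.566
grip_force: 40.0
```

Call:
step_arm(
  targets=[
    [0, 0, -0.2, 0, 0, 0, 0.3],
    [0, 0, -0.1, 0, 0, 0, 0.3],
    [0, 0, 0, 0, 0, 0, 0.3],
    [0, 0, 0, 0, 0, 0, 0.3],
    [0, 0, 0, 0, 0, 0, 0.3],
  ],
)

```text
time: 33.67
position: [0.5314, 0.0749, 0.0631]
tool_rot: [2.155, 2.285, 0.001]
ft_force: [-1.2, -0.3, 1.4]
grip_width: 0.568
grip_force: 40.0
```

Call:
step_arm(
  targets=[
    [0, 0, 0, 0, 0, 0, 0.7],
    [0, 0, 0, 0, 0, 0, 1],
    [0, 0, 0, 0, 0, 0, 1],
    [0, 0, 0, 0, 0, 0, 1],
    [0, 0, 0, 0, 0, 0, 1],
  ],
)

```text
time: 34.08
position: [0.5314, 0.0747, 0.0628]
tool_rot: [2.155, 2.285, 0.001]
ft_force: [0.2, 0.2, 0.2]
grip_width: 0.858
grip_force: 0.0
```

Call:
step_arm(
  targets=[
    [0, 0, 0, 0, 0, 0, 1],
    [0, 0, 3, 0, 0, 0, 1],
    [0, 0, 4, 0, 0, 0, 1],
    [0, 0, 3.5, 0, 0, 0, 1],
    [0, 0, 1, 0, 0, 0, 1],
  ],
)

```text
time: 34.5
position: [0.5342, 0.0756, 0.1833]
tool_rot: [2.151, 2.281, 0.01]
ft_force: [1.1, -0.4, 0.8]
grip_width: 1.0
grip_force: 0.0
```

Call:
step_arm(
  targets=[
    [0, -2, 0, 0, 0, 0, 1],
    [-0.1, -3.6, 0, 0, 0, 0, 1],
    [-0.1, -3.6, 0, 0, 0, 0, 1],
    [-0.1, -3.6, 0, 0, 0, 0, 1],
    [-0.1, -3.6, 0, 0, 0, 0, 1],
  ],
)

```text
time: 34.92
position: [0.5268, -0.0909, 0.1776]
tool_rot: [2.155, 2.285, -0.0]
ft_force: [1.4, 0.2, 0.3]
grip_width: 1.001
grip_force: 0.0
```

Call:
step_arm(
  targets=[
    [-0.1, -3.6, 0, 0, 0, 0, 1],
    [-0.1, -3.6, 0, 0, 0, 0, 1],
    [-0.1, -3.6, 0, 0, 0, 0, 1],
    [-0.1, -3.6, 0, 0, 0, 0, 1],
    [-0.1, -3.6, 0, 0, 0, 0, 1],
  ],
)

```text
time: 35.33
position: [0.5217, -0.2711, 0.1774]
tool_rot: [2.155, 2.285, -0.0]
ft_force: [0.6, -0.0, -0.3]
grip_width: 1.0
grip_force: 0.0
```

Call:
step_arm(
  targets=[
    [0, -3.6, 0, 0, 0, 0, 1],
    [0, -3.6, 0, 0, 0, 0, 1],
    [0, -3.6, 0, 0, 0, 0, 1],
    [0, -2.2, 0, 0, 0, 0, 1],
    [0, -1.2, 0, 0, 0, 0, 1],
  ],
)

```text
time: 35.75
position: [0.5203, -0.4157, 0.1765]
tool_rot: [-2.161, -2.28, 0.003]
ft_force: [-0.8, -0.1, 0.5]
grip_width: 0.999
grip_force: 0.0
```

Call:
step_arm(
  targets=[
    [0, 0, 0, 0, 0, 0, 1],
    [0, 0, 0, 0, 0, 0, 1],
    [0, 0, 0, 0, 0, 0, 1],
    [0, 0, 0, 0, 0, 0, 1],
    [0, 0, 0, 0, 0, 0, 1],
  ],
)

```text
time: 36.17
position: [0.523, -0.4092, 0.178]
tool_rot: [2.152, 2.288, 0.001]
ft_force: [-0.0, 0.4, -0.1]
grip_width: 1.003
grip_force: 0.0
```

```bash
python3 - <<'E'
from h import *
st()
im,w=cloud("top"); Z=w[...,2]
k=np.zeros(Z.shape,bool);k[195:240,296:335]=1; r=rect(w[k&(Z>.1)],"round"); print(np.nanpercentile(Z[k],[90,97]))
E
```

```text
t 36.17 tcp [ 523.  -409.2  178. ] close yaw 3.5 tilt [0.001 0.   ] f [-0.   0.4 -0.1] w 1.003 g 0.0 [ 0.88  0.39 -0.34  1.46  0.13  1.31  0.59]
round 298 c [531.4  74.5] s [45.1 45.3] a 89.2
[0.11248303 0.11467035]
```

Call:
step_arm(
  targets=[
    [0, -0.2, -2, 0, 0, 0, 1],
    [0, 0, -3.3, 0, 0, 0, 1],
    [0, 0, -3.3, 0, 0, 0, 1],
    [0, 0, -2.5, 0, 0, 0, 1],
    [0, 0, -1.2, 0, 0, 0, 1],
  ],
)

```text
time: 36.63
position: [0.5202, -0.4112, 0.0507]
tool_rot: [-2.151, -2.282, 0.001]
ft_force: [-0.3, -0.2, 0.2]
grip_width: 0.995
grip_force: 0.0
```

Call:
step_arm(
  targets=[
    [0, 0, 0, 0, 0, 0, 1],
    [0, 0, 0, 0, 0, 0, 0.3],
    [0, 0, 0, 0, 0, 0, 0.3],
    [0, 0, 0, 0, 0, 0, 0.3],
    [0, 0, 0, 0, 0, 0, 0.3],
  ],
)

```text
time: 37.05
position: [0.5232, -0.414, 0.0567]
tool_rot: [2.153, 2.283, 0.0]
ft_force: [0.7, 0.0, 0.7]
grip_width: 0.778
grip_force: 0.0
```

Call:
step_arm(
  targets=[
    [0, 0, 0, 0, 0, 0, 0.3],
    [0, 0, 0, 0, 0, 0, 0.3],
    [0, 0, 0, 0, 0, 0, 0.3],
    [0, 0, 0, 0, 0, 0, 0.3],
    [0, 0, 0, 0, 0, 0, 0.3],
  ],
)

```text
time: 37.47
position: [0.5228, -0.4134, 0.0551]
tool_rot: [2.154, 2.285, 0.001]
ft_force: [1.4, 0.2, 1.7]
grip_width: 0.527
grip_force: 39.9
```

Call:
step_arm(
  targets=[
    [0, 0, 1.5, 0, 0, 0, 0.3],
    [0, 0, 3, 0, 0, 0, 0.3],
    [0, 0, 3.5, 0, 0, 0, 0.3],
    [0, 0, 2, 0, 0, 0, 0.3],
    [0, 0, 0, 0, 0, 0, 0.3],
  ],
)

```text
time: 37.88
position: [0.5243, -0.4149, 0.1598]
tool_rot: [2.15, 2.279, 0.001]
ft_force: [0.9, -0.7, -2.2]
grip_width: 0.532
grip_force: 39.9
```

```bash
python3 -c "
from h import *
st()"
```

```text
t 37.88 tcp [ 524.3 -414.9  159.8] close yaw 3.3 tilt [ 0.006 -0.005] f [ 0.9 -0.7 -2.2] w 0.532 g 39.9 [ 0.89  0.41 -0.34  1.48  0.14  1.27  0.59]
```

Call:
step_arm(
  targets=[
    [0.1, 1.8, 0, 0, 0, 0, 0.3],
    [0.1, 3.5, 0, 0, 0, 0, 0.3],
    [0.1, 3.5, 0, 0, 0, 0, 0.3],
    [0.1, 3.5, 0, 0, 0, 0, 0.3],
    [0.1, 3.5, 0, 0, 0, 0, 0.3],
  ],
)

```text
time: 38.3
position: [0.5254, -0.2533, 0.1521]
tool_rot: [-2.154, -2.282, 0.002]
ft_force: [0.7, 0.6, -3.3]
grip_width: 0.527
grip_force: 39.9
```

Call:
step_arm(
  targets=[
    [0.1, 3.5, 0, 0, 0, 1, 0.3],
    [0.1, 3.5, 0, 0, 0, 1, 0.3],
    [0.1, 3.5, 0, 0, 0, 0, 0.3],
    [0.1, 3.5, 0, 0, 0, 0, 0.3],
    [0.1, 3.5, 0, 0, 0, 0, 0.3],
  ],
)

```text
time: 38.72
position: [0.5303, -0.0787, 0.1525]
tool_rot: [-2.114, -2.32, 0.003]
ft_force: [1.0, 0.3, -2.8]
grip_width: 0.529
grip_force: 39.9
```

Call:
step_arm(
  targets=[
    [0.1, 3.5, 0, 0, 0, 0, 0.3],
    [0, 1.7, 0, 0, 0, 0, 0.3],
    [0, 0, -2, 0, 0, 0, 0.3],
    [0, 0, -2.5, 0, 0, 0, 0.3],
    [0, 0, 0, 0, 0, 0, 0.3],
  ],
)

```text
time: 39.13
position: [0.528, -0.0279, 0.1036]
tool_rot: [-2.108, -2.317, 0.01]
ft_force: [-2.3, -1.0, -3.2]
grip_width: 0.522
grip_force: 39.9
```

Call:
step_arm(
  targets=[
    [0, 0, 0, 0, 0, 0, 0.3],
    [0, 0, 0, 0, 0, 0, 0.3],
    [0, 0, 0, 0, 0, 0, 0.3],
    [0, 0, 0, 0, 0, 0, 0.3],
    [0, 0, 0, 0, 0, 0, 0.3],
  ],
)

```text
time: 39.55
position: [0.5338, -0.0286, 0.1106]
tool_rot: [2.115, 2.321, 0.001]
ft_force: [-0.4, -0.6, -2.5]
grip_width: 0.529
grip_force: 39.9
```

```bash
python3 -c "
from h import *
st()"
```

```text
t 39.55 tcp [533.8 -28.6 110.6] close yaw 5.3 tilt [ 0.002 -0.   ] f [-0.4 -0.6 -2.5] w 0.529 g 39.9 [ 0.52  0.2  -0.57  1.86  0.12  1.11 -0.  ]
```

Call:
step_arm(
  targets=[
    [0, 0, -1, 0, 0, 0, 0.3],
    [0, 0, -1.5, 0, 0, 0, 0.3],
    [0, 0, -1, 0, 0, 0, 0.3],
    [0, 0, -0.6, 0, 0, 0, 0.3],
    [0, 0, -0.3, 0, 0, 0, 0.3],
  ],
)

```text
time: 39.97
position: [0.5321, -0.0283, 0.0641]
tool_rot: [-2.114, -2.321, 0.002]
ft_force: [0.0, 0.6, -2.7]
grip_width: 0.523
grip_force: 39.9
```

Call:
step_arm(
  targets=[
    [0, 0, -0.2, 0, 0, 0, 0.3],
    [0, 0, -0.1, 0, 0, 0, 0.3],
    [0, 0, 0, 0, 0, 0, 0.3],
    [0, 0, 0, 0, 0, 0, 0.3],
    [0, 0, 0, 0, 0, 0, 0.3],
  ],
)

```text
time: 40.38
position: [0.5338, -0.0283, 0.0631]
tool_rot: [2.114, 2.322, 0.002]
ft_force: [-0.1, 0.2, -1.7]
grip_width: 0.525
grip_force: 39.9
```

Call:
step_arm(
  targets=[
    [0, 0, 0, 0, 0, 0, 0.7],
    [0, 0, 0, 0, 0, 0, 1],
    [0, 0, 0, 0, 0, 0, 1],
    [0, 0, 0, 0, 0, 0, 1],
    [0, 0, 0, 0, 0, 0, 1],
  ],
)

```text
time: 40.8
position: [0.5333, -0.0283, 0.0628]
tool_rot: [2.115, 2.322, 0.0]
ft_force: [0.3, 0.6, -0.1]
grip_width: 0.818
grip_force: 0.0
```

Call:
step_arm(
  targets=[
    [0, 0, 0, 0, 0, 0, 1],
    [0, 0, 3, 0, 0, 0, 1],
    [0, 0, 4, 0, 0, 0, 1],
    [0, 0, 3.5, 0, 0, 0, 1],
    [0, 0, 1, 0, 0, 0, 1],
  ],
)

```text
time: 41.22
position: [0.5362, -0.028, 0.1834]
tool_rot: [2.11, 2.318, 0.008]
ft_force: [1.0, -0.3, 0.3]
grip_width: 0.997
grip_force: 0.0
```

Call:
step_arm(
  targets=[
    [-0.7, -1.8, 0, 0, 0, 0, 1],
    [-1.3, -3.4, 0, 0, 0, -1, 1],
    [-1.3, -3.4, 0, 0, 0, -1, 1],
    [-1.3, -3.4, 0, 0, 0, -1, 1],
    [-1.3, -3.4, 0, 0, 0, 0, 1],
  ],
)

```text
time: 41.63
position: [0.4733, -0.1836, 0.1776]
tool_rot: [2.175, 2.266, -0.0]
ft_force: [0.4, -0.8, 0.2]
grip_width: 0.999
grip_force: 0.0
```

Call:
step_arm(
  targets=[
    [-1.3, -3.4, 0, 0, 0, 0, 1],
    [-1.3, -3.4, 0, 0, 0, 0, 1],
    [-1.3, -3.4, 0, 0, 0, 0, 1],
    [-1.3, -3.4, 0, 0, 0, 0, 1],
    [-1.3, -3.4, 0, 0, 0, 0, 1],
  ],
)

```text
time: 42.05
position: [0.4081, -0.3538, 0.1775]
tool_rot: [2.175, 2.266, -0.0]
ft_force: [0.4, 0.8, -0.4]
grip_width: 1.002
grip_force: 0.0
```

Call:
step_arm(
  targets=[
    [-0.2, -0.2, 0, 0, 0, 0, 1],
    [0, 0, 0, 0, 0, 0, 1],
    [0, 0, 0, 0, 0, 0, 1],
    [0, 0, 0, 0, 0, 0, 1],
    [0, 0, 0, 0, 0, 0, 1],
  ],
)

```text
time: 42.47
position: [0.4081, -0.3527, 0.1776]
tool_rot: [2.172, 2.27, 0.001]
ft_force: [0.5, -0.4, 0.2]
grip_width: 1.003
grip_force: 0.0
```

```bash
python3 - <<'E'
from h import *
st()
im,w=cloud("top"); Z=w[...,2]
k=np.zeros(Z.shape,bool);k[195:240,336:372]=1; r=rect(w[k&(Z>.1)],"square"); print(np.nanpercentile(Z[k],[90,97]))
E
```

```text
t 42.47 tcp [ 408.1 -352.7  177.6] close yaw 2.5 tilt [0. 0.] f [ 0.5 -0.4  0.2] w 1.003 g 0.0 [ 0.93  0.13 -0.28  1.78  0.04  1.24  0.68]
square 323 c [533.9 -27.7] s [44.9 45.2] a 5.0
[0.10756437 0.10954396]
```

Call:
step_arm(
  targets=[
    [0, 0, -2, 0, 0, 0, 1],
    [0, 0, -3.3, 0, 0, 0, 1],
    [0, 0, -3.2, 0, 0, 0, 1],
    [0, 0, -2.2, 0, 0, 0, 1],
    [0, 0, -1.2, 0, 0, 0, 1],
  ],
)

```text
time: 42.93
position: [0.406, -0.352, 0.0556]
tool_rot: [-2.17, -2.265, -0.0]
ft_force: [-0.1, 0.4, 0.7]
grip_width: 1.0
grip_force: 0.0
```

Call:
step_arm(
  targets=[
    [0, 0, 0, 0, 0, 0, 1],
    [0, 0, 0, 0, 0, 0, 0.2],
    [0, 0, 0, 0, 0, 0, 0.2],
    [0, 0, 0, 0, 0, 0, 0.2],
    [0, 0, 0, 0, 0, 0, 0.2],
  ],
)

```text
time: 43.35
position: [0.4081, -0.3551, 0.0602]
tool_rot: [2.173, 2.264, 0.0]
ft_force: [-0.4, 0.7, 0.3]
grip_width: 0.782
grip_force: 0.0
```

Call:
step_arm(
  targets=[
    [0, 0, 0, 0, 0, 0, 0.2],
    [0, 0, 0, 0, 0, 0, 0.2],
    [0, 0, 0, 0, 0, 0, 0.2],
    [0, 0, 0, 0, 0, 0, 0.2],
    [0, 0, 0, 0, 0, 0, 0.2],
  ],
)

```text
time: 43.77
position: [0.4076, -0.3543, 0.0588]
tool_rot: [2.175, 2.266, 0.001]
ft_force: [-0.5, -0.3, -3.4]
grip_width: 0.41
grip_force: 40.0
```

Call:
step_arm(
  targets=[
    [0, 0, 1.5, 0, 0, 0, 0.2],
    [0, 0, 3, 0, 0, 0, 0.2],
    [0, 0, 3.5, 0, 0, 0, 0.2],
    [0, 0, 2, 0, 0, 0, 0.2],
    [0, 0, 0, 0, 0, 0, 0.2],
  ],
)

```text
time: 44.18
position: [0.4091, -0.3559, 0.1626]
tool_rot: [2.17, 2.261, 0.0]
ft_force: [1.0, -1.5, -4.5]
grip_width: 0.409
grip_force: 40.0
```

```bash
python3 - <<'E'
from h import *
st()
im,w=cloud("top"); im=im.astype(int); Z=w[...,2]
k=np.zeros(Z.shape,bool); k[190:250,373:422]=1; k&=(im.max(-1)<80)&(Z>.005)&(Z<.03)
rect(w[k&(w[...,0]>.50)],"ob all"); rect(w[k&(Z>.018)&(w[...,0]>.504)],"ob rim no tab"); rect(w[k&(Z>.018)],"rim+tab")
P=w[k]; print([ (int(a*1000), int((np.round(P[:,0],2)==round(a,2)).sum())) for a in np.arange(.45,.58,.01)])
E
```

```text
t 44.18 tcp [ 409.1 -355.9  162.6] close yaw 2.4 tilt [ 0.005 -0.005] f [ 1.  -1.5 -4.5] w 0.409 g 40.0 [ 0.93  0.14 -0.28  1.8   0.04  1.2   0.67]
ob all 674 c [ 529.  -134.8] s [60.1 88.4] a 5.2
ob rim no tab 104 c [ 531.6 -135.1] s [57.6 88. ] a 3.4
rim+tab 150 c [ 524.7 -135.2] s [68.7 88.4] a 5.2
[(450, 0), (460, 2), (470, 0), (480, 0), (490, 15), (500, 62), (510, 126), (520, 111), (530, 113), (540, 118), (550, 107), (560, 53), (570, 0)]
```

Call:
step_arm(
  targets=[
    [0.7, 1.3, 0, 0, 0, 0, 0.2],
    [1.6, 2.8, 0, 0, 0, 1, 0.2],
    [1.6, 2.8, 0, 0, 0, 1, 0.2],
    [1.6, 2.8, 0, 0, 0, 0.7, 0.2],
    [1.6, 2.8, 0, 0, 0, 0, 0.2],
  ],
)

```text
time: 44.65
position: [0.4765, -0.2272, 0.155]
tool_rot: [-2.118, -2.313, 0.002]
ft_force: [1.2, -0.1, -5.6]
grip_width: 0.408
grip_force: 40.0
```

Call:
step_arm(
  targets=[
    [1.6, 2.8, 0, 0, 0, 0, 0.2],
    [1.6, 2.8, 0, 0, 0, 0, 0.2],
    [1.6, 2.8, 0, 0, 0, 0, 0.2],
    [0.4, 1.0, 0, 0, 0, 0, 0.2],
    [0, 0, 0, 0, 0, 0, 0.2],
  ],
)

```text
time: 45.07
position: [0.5298, -0.1296, 0.1554]
tool_rot: [-2.109, -2.321, -0.001]
ft_force: [-0.5, 0.6, -5.6]
grip_width: 0.411
grip_force: 40.0
```

Call:
step_arm(
  targets=[
    [0, 0, -2, 0, 0, 0, 0.2],
    [0, 0, -2.5, 0, 0, 0, 0.2],
    [0, 0, 0, 0, 0, 0, 0.2],
    [0, 0, 0, 0, 0, 0, 0.2],
    [0, 0, 0, 0, 0, 0, 0.2],
  ],
)

```text
time: 45.48
position: [0.5296, -0.1359, 0.1133]
tool_rot: [-2.122, -2.316, 0.001]
ft_force: [-0.1, 0.9, -5.0]
grip_width: 0.414
grip_force: 40.0
```

Call:
step_arm(
  targets=[
    [0, 0, 0, 0, 0, 0, 0.2],
    [0, 0, 0, 0, 0, 0, 0.2],
    [0, 0, 0, 0, 0, 0, 0.2],
    [0, 0, 0, 0, 0, 0, 0.2],
    [0, 0, 0, 0, 0, 0, 0.2],
  ],
)

```text
time: 45.9
position: [0.5303, -0.1354, 0.1141]
tool_rot: [2.121, 2.317, 0.0]
ft_force: [-0.3, -0.1, -5.2]
grip_width: 0.408
grip_force: 40.0
```

```bash
python3 -c "
from h import *
st()"
```

```text
t 45.90 tcp [ 530.3 -135.4  114.1] close yaw 5.1 tilt [ 0.001 -0.   ] f [-0.3 -0.1 -5.2] w 0.408 g 40.0 [ 0.63  0.22 -0.48  1.83  0.11  1.12  0.2 ]
```

Call:
step_arm(
  targets=[
    [0, 0, -1, 0, 0, 0, 0.2],
    [0, 0, -1.5, 0, 0, 0, 0.2],
    [0, 0, -1, 0, 0, 0, 0.2],
    [0, 0, -0.6, 0, 0, 0, 0.2],
    [0, 0, -0.3, 0, 0, 0, 0.2],
  ],
)

```text
time: 46.32
position: [0.529, -0.135, 0.0679]
tool_rot: [-2.12, -2.316, 0.002]
ft_force: [-0.4, 0.8, -5.7]
grip_width: 0.412
grip_force: 40.0
```

Call:
step_arm(
  targets=[
    [0, 0, -0.2, 0, 0, 0, 0.2],
    [0, 0, -0.1, 0, 0, 0, 0.2],
    [0, 0, 0, 0, 0, 0, 0.2],
    [0, 0, 0, 0, 0, 0, 0.2],
    [0, 0, 0, 0, 0, 0, 0.2],
  ],
)

```text
time: 46.73
position: [0.5306, -0.1354, 0.0671]
tool_rot: [2.12, 2.316, 0.001]
ft_force: [-0.2, 0.1, -4.9]
grip_width: 0.409
grip_force: 40.0
```

Call:
step_arm(
  targets=[
    [0, 0, 0, 0, 0, 0, 0.7],
    [0, 0, 0, 0, 0, 0, 1],
    [0, 0, 0, 0, 0, 0, 1],
    [0, 0, 0, 0, 0, 0, 1],
    [0, 0, 0, 0, 0, 0, 1],
  ],
)

```text
time: 47.15
position: [0.5306, -0.1354, 0.0671]
tool_rot: [2.121, 2.316, 0.001]
ft_force: [-0.5, 0.7, -0.5]
grip_width: 0.704
grip_force: 0.0
```

Call:
step_arm(
  targets=[
    [0, 0, 0, 0, 0, 0, 1],
    [0, 0, 3, 0, 0, 0, 1],
    [0, 0, 4, 0, 0, 0, 1],
    [0, 0, 4, 0, 0, 0, 1],
    [0, 0, 2, 0, 0, 0, 1],
  ],
)

```text
time: 47.57
position: [0.5322, -0.1354, 0.2017]
tool_rot: [2.117, 2.313, 0.004]
ft_force: [1.0, -0.7, 0.6]
grip_width: 0.984
grip_force: 0.0
```

Call:
step_arm(
  targets=[
    [-0.5, -2, 0, 0, 0, 0, 1],
    [-1, -3.5, 0, 0, 0, 0, 1],
    [-1, -3.5, 0, 0, 0, 0, 1],
    [-1, -3.5, 0, 0, 0, 0, 1],
    [-1, -3.5, 0, 0, 0, 0, 1],
  ],
)

```text
time: 47.98
position: [0.4845, -0.2968, 0.1969]
tool_rot: [2.12, 2.317, -0.0]
ft_force: [1.1, -1.1, 0.9]
grip_width: 1.001
grip_force: 0.0
```

Call:
step_arm(
  targets=[
    [-1, -3.5, 0, 0, 0, 0, 1],
    [-0.5, -2, 0, 0, 0, 0, 1],
    [0, 0, 0, 0, 0, 0, 1],
    [0, 0, 0, 0, 0, 0, 1],
    [0, 0, 0, 0, 0, 0, 1],
  ],
)

```text
time: 48.4
position: [0.4707, -0.3491, 0.1965]
tool_rot: [-2.12, -2.318, -0.002]
ft_force: [-0.4, 0.5, -0.0]
grip_width: 1.003
grip_force: 0.0
```

```bash
python3 - <<'E'
from h import *
st()
im,w=cloud("top"); Z=w[...,2]
for n,b in dict(round=(296,335),square=(336,372),oblong=(373,416)).items():
    k=np.zeros(Z.shape,bool);k[195:240,b[0]:b[1]]=1; print(n,np.nanpercentile(Z[k],[90,97])); rect(w[k&(Z>.1)],n)
k[:]=0;k[205:265,185:255]=1; rect(w[k&(Z>.017)],"key")
k[:]=0;k[130:170,230:270]=1; rect(w[k&(Z>.05)],"bottle"); print(np.nanmax(Z[k]))
save(cv2.resize(im[120:300,170:520],None,fx=2.2,fy=2.2,interpolation=cv2.INTER_CUBIC),"end.png")
E
```

```text
t 48.40 tcp [ 470.7 -349.1  196.5] close yaw 5.1 tilt [0.    0.001] f [-0.4  0.5 -0. ] w 1.003 g 0.0 [ 0.88  0.22 -0.32  1.64  0.07  1.29  0.63]
round [0.11236193 0.11437883]
round 295 c [531.3  74.5] s [45.2 45.1] a 89.2
square [0.10775355 0.10939787]
square 324 c [533.9 -27.6] s [45.1 45. ] a 5.6
oblong [0.11651409 0.11847711]
oblong 379 c [ 530.  -134.8] s [35.9 64.2] a 5.0
key 716 c [487.5 344.4] s [ 51.9 100.8] a 12.3
bottle 441 c [707.  245.7] s [48.2 53.3] a 37.7
0.1648132999854945
```

View pics/end.png

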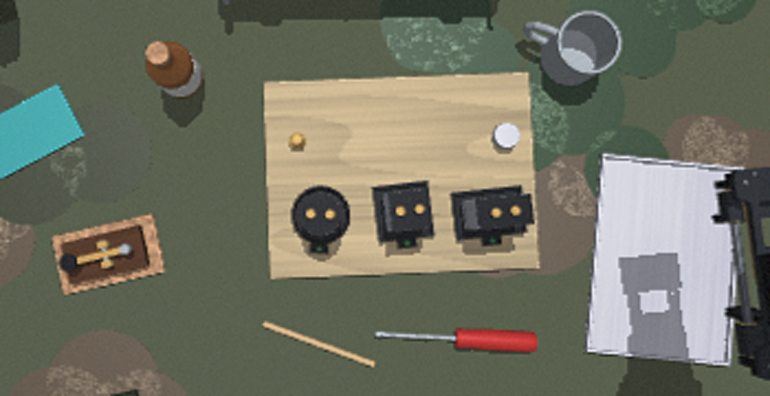

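The three batteries are seated upright in their docks at (321,214), (404,212) and (492,213). The key is centred on the mat at (108,254), the bottle at (172,68) has not moved, and the gripper touches nothing.

```bash
python3 -c "
from h import *
print(ctrl.close_job())"
```

```text
the job is handed in; nothing more can be done
None
```

The job is handed in at about 48 s: the key was moved only after all three batteries stood in the tray, it now lies centred and aligned on the cork mat, all three batteries are upright and fully down in their own docks, and the bottle has not moved.

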